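# Open the hob's power-bay hood past its safety catch and take out the grease filter

## Task

Reach under the raised front edge of the hob's steel hood, push the sprung safety catch there aside to the left and lift the hood past it without forcing it, then swing the hood fully open. Take the grease filter out of the bay and lay it flat, grip upwards, on the bottom of the empty steel parts tray; leave everything else on the bench where it is.

Things in the scene. Friction and masses are not known exactly. Their poses are not given: they have to be found in the camera images.
- hob: Induction hob module without its glass, fixed on the bench: galvanised pan 300 wide (y), 420 deep (x), 100 high. Origin on the bench below the hood's middle; +x from front (hood edge, near the robot) to back (round copper coil), +y to its left. Open power bay under the hood. Front wall's face at x = -76 mm, top at z = 96; before it, under the overhang, only catch and keeper stand.
- hood (a joint): Hood angle, rad: 0 = resting on its buffers, front edge standing 16 mm up (the hood then slopes 0.075 rad up towards the robot); grows as it opens; 1.55 = fully open at its stop, about upright. Stiff hinge: stays where it is left. Lifting takes about 6 N at the front edge. With the catch engaged it rises only to about 0.025. Once open, the catch's hook stands out before it: draw back past it.
- hood_edge (a point): Middle of the underside of the hood's front edge (turns with the hood). The hood is a plain sheet-steel panel 306 wide and 220 from hinge to edge, 3 thick, edge hemmed 6 thick, overhanging the pan's front wall by 34 mm.
- hood_hinge (a point): Middle of the hood's hinge axis (along the hob's y), 110 mm behind the hob's origin, 103 mm high. The hood's underside lies in the plane through this axis.
- catch (a joint): Angle of the safety catch, rad: 0 = sprung home; grows as its tongue is pushed to the hob's left (+y); clear of the keeper above about 0.35, stop at 0.9. It hangs from the hood and moves with it; springs back when let go. Pivot fore-and-aft, just under the hood, 12 mm right of the tongue. Pushing takes 2 N at first, 6 N when clear; 8 to 12 mm of push at the tongue's middle is right.
- catch_tongue (a point): Middle of the catch's tongue: dark steel plate standing fore-and-aft, 4 thick (y), 30 long (x), 30 high, 9 to 39 mm below the hood's underside at the middle of the front edge; its front end shows 6 mm ahead of the edge. This point is 9 mm behind the edge, 24 below the underside. Below it a shank runs down to a hook foot, 61 mm below the underside, pointing right under the keeper.
- keeper: Fixed dark steel bracket on the hob's front wall, its tongue 20 (x) by 22 (y) by 4 mm, horizontal, 68 mm above the bench, reaching 22 mm out from the wall, 2.5 to 24.5 mm right of the catch tongue's right face. Origin: middle of that tongue. It stops the hook foot after the hood has risen about 5 mm; must not be strained.
- filter: Grease filter: aluminium framed mesh panel 110 x 110 x 10, about 0.18 kg, lying loose in a shallow seat (rim 6 high) on top of the fan, in the left half of the bay (80 mm left of the hob's middle), 44 mm above the bench. Origin: middle of its underside, z up.
- filter_grip (a point): Middle of the filter's bridge grip: a bar 60 long (along the filter's x), 12 wide (y), 7 thick, on a post at each end, its middle 31.5 mm above the filter's underside, 18 mm free below it. To its right (-y) the power board's parts stay below 65 mm from the bench.
- tray: Empty open steel parts tray, 240 (x) by 190 (y) by 35 high, walls and floor 3, fixed on the bench at the robot's left. Origin: middle of its underside.
- screwdriver: Bystander: screwdriver, 200 long, lying crosswise between the robot and the tray.
- multimeter: Bystander: black multimeter, 150 x 78 x 34, right of the hob.
- screw_dish: Bystander: round steel dish of screws, 90 across, 18 high, behind the tray.
- tape: Bystander: roll of black tape, 68 across, 18 high, lying on the hob's coil.
- torch: Bystander: steel torch, 127 long, 36 thick, lying in front of the hob near the robot, to the right.
- mug: Bystander: white mug, 82 across, 95 high, far left.
- spare_coil: Bystander: spare copper coil disc, 170 across, 20 high, far right.
- part_box: Bystander: cardboard box 120 x 90 x 60, right of the hob.

How it is judged:
By the outcome, as a careful person would: the job done as asked, in the order asked, and still so for the second after the job is handed in, with the robot touching nothing.
It also fails if it takes over 61 s, if anything falls off the work surface, if the arm or the gripper's body presses on something with over 40 N, if the wrist force passes 120 N, or if a joint passes its speed limit or range.

## Robot

A 7-joint arm with a two-finger parallel gripper is mounted at the origin on the work surface. World frame = base frame: x ahead of the robot, y to its left, z up, the work surface at z = 0. Lengths are in m, angles in rad, forces in N, time in s.
With the tool pointing down it reaches from about 0.4 to 0.85 m from the base axis. Payload 4.5 kg.
Tool frame: the origin (TCP) lies midway between the tips of the shut fingers; the grasp point (between the pads) lies 19 mm behind it (robot.pinch_z is the x of the grasp point in the tool frame, in m); x points along the fingers, z is the direction in which the jaws open and shut, and the axes are right-handed (so a half turn about x gives the same grasp; the last joint's range is limited). The gripper opens to 88 mm and grips with 3 to 60 N. Pads are 18 mm wide; open, the fingers measure 123 mm over their backs; the gripper's body (75 mm by 187 mm) begins 45 mm behind the grasp point.
Start: joints at [-1.147, 0.689, -0.195, 1.565, 0.157, 0.902, -0.215], TCP at [0.237, 0.578, 0.239] pointing down, gripper open.
Joint ranges: [-3.01, 3.01], [-0.46, 2.08], [-1.47, 1.51], [0.13, 2.56], [-1, 4.14], [0.04, 2.09], [-2.66, 2.66]. Speed limits (rad/s): [2.57, 2.57, 3.14, 3.14, 3.14, 3.14, 3.14].

## Interface

Orientations are given as a rotation vector (axis times angle).
In Python, from rig import robot gives the robot as it stands. Calls block until the motion is done:
- robot.reach(position, orientation): joint-space move of the TCP to a pose.
- robot.move_linear(position, rotation=None, v=0.15): straight line of the TCP; rotation=None keeps the orientation; v is the mean speed in m/s.
- robot.move_j(angles): joint-space move.
- robot.ungrasp() and robot.gripper_close(): open the fingers fully, or close them until they stop; the grip force is fixed at half the most.
- robot.dwell(seconds).
- robot.ik(position, orientation): joint angles nearest the present ones, or None.
- robot.grab_frame(name): name is "side" or "top" or "wrist"; returns a dict with "img" (420x560x3 uint8, red, green, blue), "mtx" (3x3 intrinsics, pixels), "camera_from_world" (4x4, takes a point from world to camera coordinates); the wrist camera has in their place "tool_from_camera" (4x4, takes a point from camera to tool coordinates, whose origin is the TCP and whose axes are the tool frame's). Camera axes: x right, y down, z forward; pixel columns grow to the right and rows downward; lengths in m; the calibration is good to about 2 mm. The wrist camera is an equidistant fisheye: a pixel r from the principal point sees the ray r / f radians off the axis. A picture is of the moment at which its call begins: read the wrist's pose just before it. There is no depth.
A pose or a line that the arm cannot do raises robot.Unreachable and nothing moves.
- robot.sign_off(): hands the job in, once; it reports no verdict.
Readings, each from a call of its own:
- robot.get_time_s(): time.
- robot.get_qpos(): joint angles.
- robot.get_dq(): joint speeds.
- robot.get_joint_efforts(): joint torques, N m.
- robot.get_tool_pos(): TCP position.
- robot.get_ee_rot(): TCP orientation.
- robot.get_wrist_force(): force on the tool from outside, world axes, zero at the start.
- robot.get_torque(): the same for the moment, N m.
- robot.get_opening(): finger opening in m.
Only numpy, scipy, OpenCV 4.12 (cv2) and the standard library are available. Lean on these libraries where they do the work, as an engineer would, in place of code of your own. Each camera call takes 0.05 s, during which the arm holds its last target.

## Working session

There is one attempt and no reset: what is moved stays moved. The work goes in short steps, each a Python script; the robot and the scene stay as the last script left them, time stands still between calls to the robot, and variables do not carry over. Pictures are saved under pics/ and viewed, and the job is handed in when it is done.

```bash
ls; mkdir -p pics; python3 - <<'E'
from rig import robot
import cv2,numpy as np,pickle
d={}
for n in("side","top","wrist"):
    f=robot.grab_frame(n); d[n]=f
    cv2.imwrite(f"pics/a_{n}.png",f["img"][:,:,::-1])
    print(n,f["mtx"].round(1).tolist(),f.get("camera_from_world",f.get("tool_from_camera")).round(3).tolist())
pickle.dump(d,open("f0.pkl","wb"))
print(robot.get_time_s(),robot.get_tool_pos(),robot.get_ee_rot(),robot.pinch_z)
E
```

```text
pics
side [[409.5, 0.0, 280.8], [0.0, 409.5, 211.7], [0.0, 0.0, 1.0]] [[0.763, -0.647, 0.003, -0.438], [-0.475, -0.563, -0.676, 0.251], [0.439, 0.514, -0.737, 0.995], [0.0, 0.0, 0.0, 1.0]]
top [[544.2, 0.0, 281.6], [0.0, 544.2, 201.9], [0.0, 0.0, 1.0]] [[-0.002, -1.0, 0.018, -0.076], [-0.997, 0.0, -0.081, 0.536], [0.081, -0.018, -0.997, 1.838], [0.0, 0.0, 0.0, 1.0]]
wrist [[325.2, 0.0, 278.5], [0.0, 325.2, 206.7], [0.0, 0.0, 1.0]] [[0.0, -0.31, 0.951, -0.146], [-0.0, -0.951, -0.31, 0.08], [1.0, -0.0, -0.0, -0.0], [0.0, 0.0, 0.0, 1.0]]
0.15 [0.23736478 0.57767292 0.2381124 ] [-0.9183569   1.36980592  0.91696827] -0.0187
```

View pics/a_top.png

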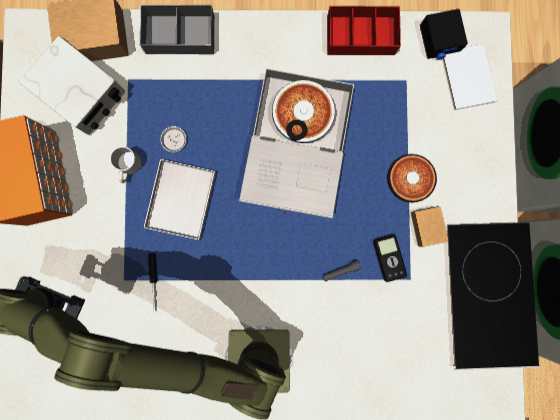

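View pics/a_side.png

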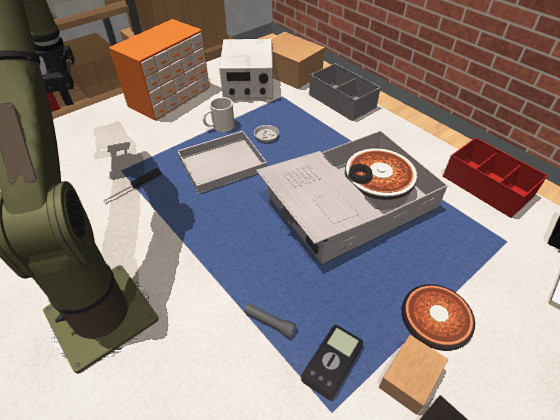

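View pics/a_wrist.png

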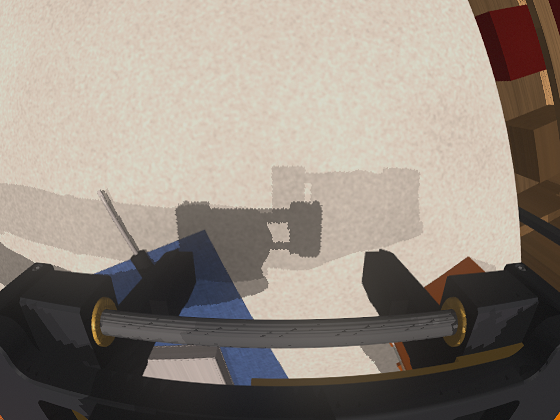

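The top view shows the hob yawed slightly, with its hood's front edge running about (240,200) to (333,216). The tray is at about (180,199). I'll zoom in for the corners.

```bash
python3 - <<'E'
import cv2
a=cv2.imread("pics/a_top.png")
cv2.imwrite("pics/b_top.png",cv2.resize(a[60:230,225:365],None,fx=3.5,fy=3.5,interpolation=cv2.INTER_CUBIC))
cv2.imwrite("pics/b_tray.png",cv2.resize(a[145:250,135:225],None,fx=5,fy=5,interpolation=cv2.INTER_CUBIC))
a=cv2.imread("pics/a_side.png")
cv2.imwrite("pics/b_side.png",cv2.resize(a[120:270,250:450],None,fx=4,fy=4,interpolation=cv2.INTER_CUBIC))
E
```

```text
(no output)
```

View pics/b_top.png

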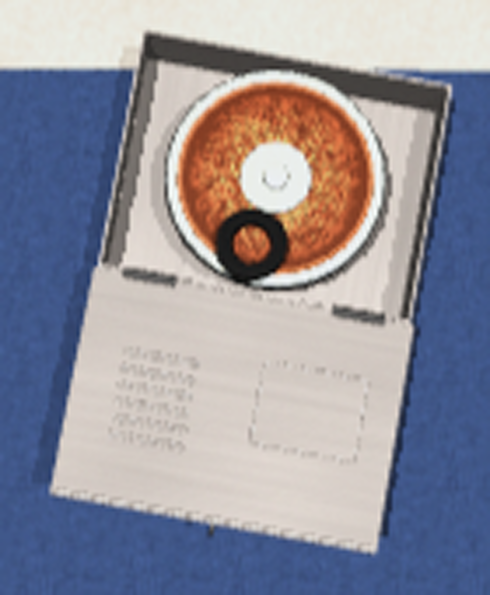

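View pics/b_side.png

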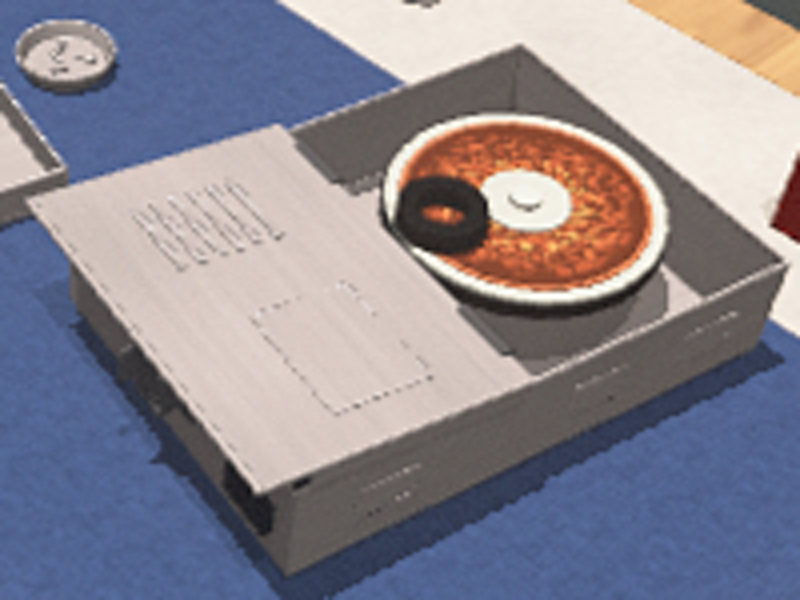

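View pics/b_tray.png

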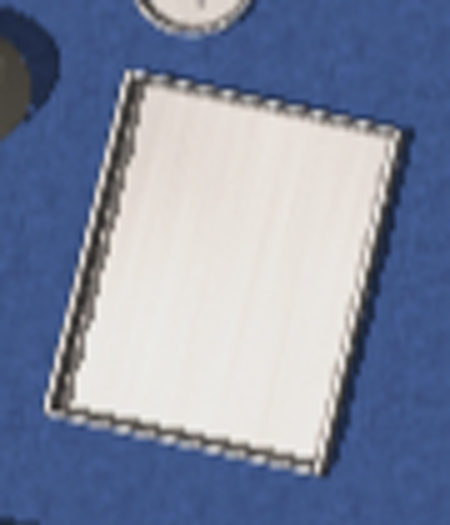

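```bash
cat > h.py <<'E'
import numpy as np,cv2,pickle
from scipy.spatial.transform import Rotation as R
from scipy.optimize import least_squares
d=pickle.load(open("f0.pkl","rb"))
def proj(n,P):
    T=d[n]["camera_from_world"];K=d[n]["mtx"]
    p=np.atleast_2d(P)@T[:3,:3].T+T[:3,3]
    q=p@K.T
    return q[:,:2]/q[:,2:]
def w(pose,P):
    x,y,a=pose;P=np.atleast_2d(P)
    c,s=np.cos(a),np.sin(a)
    return np.c_[x+c*P[:,0]-s*P[:,1],y+s*P[:,0]+c*P[:,1],P[:,2]]
def px(L,o,s): return np.array(o)+(np.array(L)+.5)/s-.5
E
python3 - <<'E'
from h import *
fx=.110-.22*np.cos(.075); fz=.103+.22*np.sin(.075)+.003
fx-=.0002
HT=np.array([[fx,.153,fz],[fx,-.153,fz],[.11,-.153,.106],[.11,.153,.106],[.344,.15,.1],[.344,-.15,.1]])
top=px([[52,492],[377,552],[412,320],[93,266],[147,33],[453,86]],(225,60),3.5)
side=px([[28,203],[262,494],[535,375],[280,125],[520,45],[785,266]],(250,120),4)
def f(p): return np.r_[(proj("top",w(p,HT))-top).ravel(),(proj("side",w(p,HT))-side).ravel()]
r=least_squares(f,[.65,-.07,-.18],loss="soft_l1");print("hob",r.x);print(f(r.x).reshape(-1,2).round(1).tolist())
for n,s in(("top",slice(0,12)),("side",slice(12,24))):
    q=least_squares(lambda p:f(p)[s],r.x);print(n,q.x,q.cost)
TT=np.array([[.12,.095,.035],[.12,-.095,.035],[-.12,-.095,.035],[-.12,.095,.035]])
tt=px([[130,72],[405,130],[322,473],[48,408]],(135,145),5)
g=lambda p:(proj("top",w(p,TT))-tt).ravel()
t=least_squares(g,[.6,.3,-.2]);print("tray",t.x,g(t.x).round(1))
print("edge",w(r.x,[[fx,0,fz-.003]]))
E
```

```text
hob [ 0.61332573 -0.10853929 -0.18098132]
[[-0.2, 0.2], [0.2, 0.0], [1.0, 1.1], [0.7, -0.2], [-0.9, -1.1], [-0.0, -0.0], [-0.8, -0.3], [-0.8, 0.1], [0.5, 1.1], [-0.1, -0.5], [-0.1, -1.0], [1.2, -1.1]]
top [ 0.61333052 -0.10812569 -0.18108951] 2.3132262805920005
side [ 0.61314076 -0.10886395 -0.18083269] 3.3794749700340865
tray [ 0.54669132  0.26796175 -0.22296535] [ 0.4 -0.8 -0.2 -0.1  0.   0.2 -0.2  0.8]
edge [[ 0.50553393 -0.08881517  0.11948454]]
```

```bash
cat >> h.py <<'E'
HOB=np.array([.6133,-.1085,-.181]); TRAY=np.array([.5467,.268,-.223])
def hp(x,y,z): return w(HOB,[[x,y,z]])[0]
def rotm(pitch,roll,yaw=HOB[2],flip=False):
    # tool x fwd (pitch>0: tip down); roll r: jaw axis right end up by r, from horizontal
    Rz=R.from_euler('z',yaw)*R.from_euler('y',pitch)
    x=np.array([1.,0,0]); z=np.array([0,-np.cos(roll),np.sin(roll)])
    if flip: z=-z
    y=np.cross(z,x)
    return (Rz*R.from_matrix(np.c_[x,y,z])).as_rotvec()
def down(yaw,flip=False):
    x=np.array([0,0,-1.]); z=np.array([-np.sin(yaw),np.cos(yaw),0])
    if flip: z=-z
    return R.from_matrix(np.c_[x,np.cross(z,x),z]).as_rotvec()
E
python3 - <<'E'
from h import *
from rig import robot
for pitch in(0,.3,.6):
  for roll in(0,.785):
    for fl in(0,1):
      o=[]
      for P in((-.095,-.02,.1),(-.16,-.02,.1),(-.06,-.07,.2),(.0,-.07,.27),(.06,-.07,.28),(.1,-.07,.28),(.1,-.07,.22)):
        q=robot.ik(hp(*P),rotm(pitch,roll,flip=fl)); o.append(None if q is None else np.round(q,2).tolist())
      print(pitch,roll,fl,[i is not None for i in o],o[0],o[4])
for fl in(0,1):
  print(robot.ik(hp(0,.08,.1),down(HOB[2],fl)),robot.ik(hp(0,.08,.25),down(HOB[2],fl)),robot.ik([.5467,.268,.05],down(TRAY[2],fl)))
E
```

```text
0 0 0 [False, False, False, False, True, True, True] None [-0.31, 1.69, 1.29, 2.49, 2.88, 2.03, 0.08]
0 0 1 [False, False, False, False, True, True, True] None [0.78, 1.29, -0.93, 2.43, 3.3, 1.8, -0.64]
0 0.785 0 [False, False, False, False, True, True, True] None [-0.31, 1.69, 1.29, 2.49, 2.88, 2.03, 0.86]
0 0.785 1 [False, False, False, False, True, True, True] None [0.86, 1.4, -1.13, 2.43, 3.29, 1.74, 0.36]
0.3 0 0 [False, False, False, False, True, True, True] None [0.82, 1.06, -1.04, 2.4, 2.87, 1.41, 2.44]
0.3 0 1 [False, False, False, False, True, True, True] None [0.74, 0.99, -0.87, 2.41, 2.93, 1.39, -0.86]
0.3 0.785 0 [False, False, False, False, True, True, True] None [0.35, 0.85, -0.19, 2.43, 3.14, 1.39, 2.51]
0.3 0.785 1 [False, False, False, False, True, True, True] None [0.75, 0.99, -0.89, 2.41, 2.93, 1.39, -0.06]
0.6 0 0 [False, False, False, True, True, True, True] None [0.74, 0.75, -0.83, 2.24, 2.61, 0.81, 2.35]
0.6 0 1 [False, False, False, True, True, True, True] None [0.41, 0.65, -0.29, 2.26, 3.0, 0.72, -1.32]
0.6 0.785 0 [False, False, False, True, True, True, True] None [0.36, 0.64, -0.2, 2.26, 3.06, 0.72, 2.52]
0.6 0.785 1 [False, False, False, True, True, True, True] None [0.39, 0.64, -0.25, 2.26, 3.03, 0.72, -0.57]
[ 0.17581948  0.89129022 -0.37112464  1.65503151  0.46296177  0.68372329
  0.95656815] [ 0.15096029  0.69140758 -0.32353691  1.53719298  0.25111221  0.9541314
  1.14068953] [-0.41385523  0.93402904 -0.2101919   1.73711653  0.35236929  0.507599
  0.49683247]
[-0.25525288  0.92142827  0.43313176  1.68006508 -0.56938701  0.66883078
 -1.26899729] [-0.31625359  0.74076401  0.55475492  1.56442292 -0.44697502  0.96559314
 -1.37292335] [-0.74346117  0.97573403  0.38989275  1.75562895 -0.65444824  0.54343459
 -1.72977404]
```

```bash
python3 - <<'E'
from h import *
from rig import robot
Ps=((-.095,-.02,.09),(-.15,-.03,.09),(-.08,-.05,.16),(-.02,-.05,.24),(.06,-.05,.28))
for dy in np.deg2rad([-90,-60,-30,0,30,60,90]):
  for pitch in np.deg2rad([-20,0,20,40,55]):
    s=''
    for P in Ps:
      ok=0
      for roll in(0,.785,1.57,-.785):
        for fl in(0,1):
          if not ok and robot.ik(hp(*P),rotm(pitch,roll,HOB[2]+dy,fl)) is not None: ok=1
      s+=str(ok)
    print(round(np.degrees(dy)),round(np.degrees(pitch)),s)
E
```

```text
-90 -20 11111
-90 0 11111
-90 20 11111
-90 40 11111
-90 55 11111
-60 -20 11111
-60 0 11111
-60 20 11111
-60 40 11111
-60 55 11111
-30 -20 11111
-30 0 11111
-30 20 00011
-30 40 10111
-30 55 10111
0 -20 00011
0 0 00001
0 20 00001
0 40 00011
0 55 10111
30 -20 00011
30 0 11111
30 20 10111
30 40 10111
30 55 11111
60 -20 11111
60 0 11111
60 20 11111
60 40 11111
60 55 11111
90 -20 11111
90 0 11111
90 20 11111
90 40 11111
90 55 11111
```

```bash
python3 - <<'E'
from h import *
from rig import robot
for psi in (40,50,60,75):
  for al in (0,35,45):
   for roll in (0,1.57,-1.57,-.785,.785):
    out=[]
    for P in((-.20,-.12,.2),(-.1,-.02,.09),(-.05,-.05,.2),(.05,-.05,.28)):
      q=robot.ik(hp(*P),rotm(np.radians(al),roll,HOB[2]+np.radians(psi))); out.append(None if q is None else q.round(2).tolist())
    print(psi,al,roll,out[0],out[1],out[3] is not None)
E
```

```text
40 0 0 [1.89, 1.77, -1.33, 2.34, -0.37, 0.04, 0.68] [1.6, 2.06, -1.28, 2.22, 3.18, 0.18, -2.62] True
40 0 1.57 [1.92, 1.87, -1.47, 2.34, 1.24, 0.17, 0.61] [1.6, 2.05, -1.27, 2.22, 3.28, 0.18, -1.15] True
40 0 -1.57 None [1.54, 1.95, -1.15, 2.23, 3.96, 0.28, 1.29] True
40 0 -0.785 [1.89, 1.79, -1.36, 2.34, 0.33, 0.04, -0.81] [1.58, 2.02, -1.24, 2.22, 3.52, 0.19, 2.53] True
40 0 0.785 [1.89, 1.79, -1.36, 2.34, 0.43, 0.05, 0.66] [1.6, 2.05, -1.27, 2.22, 3.28, 0.18, -1.94] False
40 35 0 [1.57, 1.03, -1.06, 2.45, 3.64, 0.2, 2.5] [0.97, 1.18, -0.62, 2.42, 3.66, 0.75, 2.44] True
40 35 1.57 [1.63, 1.13, -1.24, 2.44, 2.63, 0.19, -1.23] [1.26, 1.48, -1.25, 2.41, 2.67, 0.66, -1.21] True
40 35 -1.57 [1.62, 1.12, -1.22, 2.44, 2.77, 0.18, 1.77] [1.26, 1.47, -1.24, 2.41, 2.69, 0.65, 1.91] False
40 35 -0.785 [1.57, 1.03, -1.06, 2.45, 3.64, 0.2, 1.72] [1.18, 1.36, -1.05, 2.41, 3.04, 0.61, 2.32] False
40 35 0.785 [1.63, 1.13, -1.24, 2.44, 2.63, 0.19, -2.01] [1.26, 1.48, -1.25, 2.41, 2.67, 0.66, -1.99] True
40 45 0 [1.54, 0.98, -1.22, 2.42, 2.13, 0.2, -2.44] [0.88, 1.06, -0.62, 2.4, 3.45, 0.6, 2.44] Tr
[... 4396 characters left out ...]
1, -0.54, 0.76, -0.0] [1.22, 1.34, -1.08, 1.94, 0.25, 0.41, -0.83] True
75 35 0.785 [1.02, 0.85, -0.19, 2.02, -0.88, 0.99, 1.98] [1.19, 1.3, -1.01, 1.94, 0.05, 0.39, 0.94] True
75 45 0 [1.49, 1.07, -1.23, 2.03, 0.31, 0.66, -0.18] [1.09, 1.16, -0.93, 1.98, 0.14, 0.32, -0.03] True
75 45 1.57 [1.32, 0.88, -0.83, 2.04, -0.27, 0.63, 2.02] [1.23, 1.41, -1.35, 1.98, 1.0, 0.63, 0.72] True
75 45 -1.57 [0.83, 0.75, 0.02, 2.07, -0.94, 0.96, -0.36] [0.93, 1.05, -0.61, 1.99, -0.73, 0.39, -0.75] True
75 45 -0.785 [1.27, 0.85, -0.73, 2.04, -0.4, 0.65, -0.2] [1.07, 1.15, -0.89, 1.99, 0.03, 0.32, -0.7] True
75 45 0.785 [0.96, 0.76, -0.19, 2.06, -0.84, 0.85, 1.87] [1.16, 1.25, -1.1, 1.98, 0.62, 0.4, 0.3] True
```

```bash
python3 - <<'E'
from h import *
from rig import robot
a=d["wrist"]["img"][:,:,::-1]
t=robot.get_time_s(); robot.gripper_close(); print(robot.get_time_s()-t, robot.get_opening())
b=robot.grab_frame("wrist")["img"][:,:,::-1]
cv2.imwrite("pics/c1.png",np.vstack([a[220:],b[220:]]))
T=d["wrist"]["tool_from_camera"];print(T.round(4))
def pw(P):
    p=(np.atleast_2d(P)-T[:3,3])@T[:3,:3]
    th=np.arctan2(np.hypot(p[:,0],p[:,1]),p[:,2]);ph=np.arctan2(p[:,1],p[:,0])
    return np.c_[278.5+325.2*th*np.cos(ph),206.7+325.2*th*np.sin(ph)]
print(pw([[0,0,0],[0,.009,0],[0,.009,.0175],[0,.009,.044],[0,.009,.0615],[-.0187,.009,0],[-.064,.009,.0615],[-.064,.037,.0935]]).round(0))
E
```

```text
1.3 0.0003286892190917449
[[ 0.000e+00 -3.101e-01  9.507e-01 -1.458e-01]
 [-2.000e-04 -9.507e-01 -3.101e-01  8.030e-02]
 [ 1.000e+00 -2.000e-04 -1.000e-04 -5.000e-04]
 [ 0.000e+00  0.000e+00  0.000e+00  1.000e+00]]
[[279. 268.]
 [279. 252.]
 [314. 252.]
 [366. 251.]
 [397. 250.]
 [280. 270.]
 [452. 325.]
 [537. 250.]]
```

View pics/c1.png

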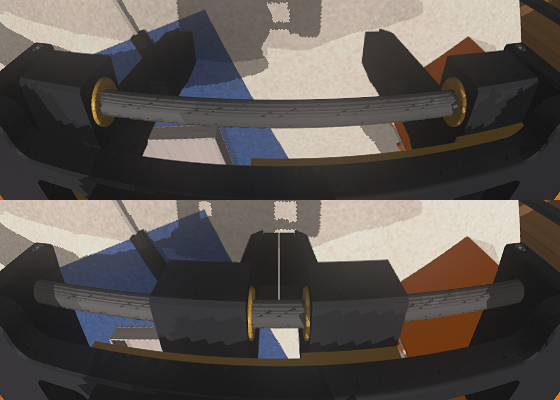

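```bash
cat > scan.py <<'E'
from h import *
from rig import robot
def box(x0,x1,y,z,n=7,y0=None):
    g=np.stack(np.meshgrid(np.linspace(x0,x1,max(n,3)),np.linspace(-y if y0 is None else y0,y,n),np.linspace(-z,z,n),indexing='ij'),-1).reshape(-1,3)
    return g
FING=np.r_[box(-.012,0,.009,.0135,9),box(-.064,-.012,.009,.0175,15)]
BODY=np.r_[box(-.2,-.0637,.0375,.0935,15),box(-.18,-.12,.1,.03,7,y0=.03),box(-.27,-.2,.05,.05,5)]
S=np.sin(.075)
def und(x): return .103+(.11-x)*np.tan(.075)   # underside height at hob x
PV=(-.014,.003) # pivot y, depth
def theta_req(P):
    """P finger points hob frame -> min theta freeing, contact depth"""
    dep=und(P[:,0])-P[:,2]
    m=(P[:,0]>-.116)&(P[:,0]<-.086)&(dep>0)&(dep<.045)
    Y=P[m,1]-PV[0]; Z=-(dep[m]-PV[1])
    for th in np.arange(0,.9,.02):
        c,s=np.cos(th),np.sin(th)
        # into tongue frame (rotate back): world=(c*y - s*z', s*y + c*z') with tongue moving +y for z<0 
        ty=c*Y+s*Z; tz=-s*Y+c*Z
        ins=(ty>.010)&(tz<-.006)&(tz>-.036)
        if not ins.any(): 
            return th
    return .9
if __name__=="__main__":
  res=[]
  for psi in range(10,71,10):
   for al in range(-45,50,15):
    for roll in (-60,-45,-30,-15,0,15,30,45,60):
     Rm=R.from_rotvec(rotm(np.radians(al),np.radians(roll),np.radians(psi)))
     F=Rm.apply(FING);B=Rm.apply(BODY)
     # place: far x at -.082
     F0=F.copy();
     for far in(-.081,-.088,-.095):
      tx=far-F[:,0].max()
      X=F[:,0]+tx
      m=X>-.1165  # under hood incl hem
      tz=(und(X)-F[:,2])[m].min()-.0005
      Bx=B+[tx,0,tz]
      Fx=F+[tx,0,tz]
      # collisions
      if Fx[:,2].min()<.02 or Bx[:,2].min()<.02: continue
      bad=(Bx[:,0]>-.08)&(Bx[:,2]<.1)
      bad|=(Bx[:,0]>-.115)&(Bx[:,2]>und(Bx[:,0])-.004)
      if bad.any(): continue
      hit=None
      # y shift
      tr=[];ys=np.arange(-.02,.02,.001)
      m2=(Fx[:,0]>-.118)&(Fx[:,0]<-.084)&(und(Fx[:,0])-Fx[:,2]<.045)
      for s in ys:
        Q=Fx[m2]+[0,s-Fx[m2,1].max(),0] if m2.any() else Fx[:0]
        tr.append(theta_req(Q))
      tr=np.array(tr)
      k0=np.argmax(tr>0)
      i=np.argmax(tr>=.44)
      if tr.max()<.44: continue
      push=ys[i]-ys[k0]
      # keeper clearance at the far point
      ty=ys[i]-Fx[m2,1].max()
      K=Fx+[0,ty,0]
      kc=(K[:,0]>-.1)&(K[:,0]<-.076)&(K[:,1]<-.002)&(K[:,1]>-.029)&(K[:,2]<.076)
      if kc.any(): continue
      tip=np.array([tx,ty,tz])
      best=None
      for fl in(0,1):
       q=robot.ik(hp(*tip),rotm(np.radians(al),np.radians(roll),HOB[2]+np.radians(psi),fl))
       if q is not None: best=(fl,q.round(2).tolist())if best is None or q[5]>best[1][5] else best
      if best: res.append((push,psi,al,roll,far,tip.round(4).tolist(),best))
  res.sort(key=lambda r:-r[0])
  print(len(res))
  for r in res[:40]: print(round(r[0],3),*r[1:])
E
python3 scan.py
```

```text
24
0.01 30 30 -45 -0.095 [-0.1016, -0.0086, 0.0914] (0, [1.21, 1.67, -1.37, 2.56, 2.78, 1.08, 2.63])
0.009 30 15 -45 -0.088 [-0.0952, -0.0092, 0.0952] (0, [1.34, 1.85, -1.24, 2.5, 3.21, 0.9, 2.61])
0.009 30 15 -45 -0.095 [-0.1022, -0.0092, 0.0972] (0, [1.34, 1.85, -1.23, 2.52, 3.21, 0.91, 2.61])
0.009 30 15 -30 -0.088 [-0.0963, -0.0089, 0.0983] (0, [1.25, 1.72, -1.05, 2.51, 3.45, 0.98, 2.58])
0.009 40 15 -45 -0.095 [-0.1046, -0.0077, 0.0973] (0, [1.35, 1.66, -1.06, 2.39, 3.53, 0.59, 2.25])
0.008 10 0 30 -0.081 [-0.0838, -0.0133, 0.1013] (1, [0.97, 1.96, -0.84, 2.54, 3.95, 1.74, 0.49])
0.008 20 0 -30 -0.081 [-0.0865, -0.0112, 0.1018] (0, [1.15, 1.88, -0.84, 2.47, 3.95, 1.34, 2.46])
0.008 20 0 -30 -0.088 [-0.0935, -0.0112, 0.1024] (0, [1.16, 1.9, -0.84, 2.49, 3.95, 1.34, 2.48])
0.008 20 0 -30 -0.095 [-0.1005, -0.0112, 0.1029] (0, [1.18, 1.91, -0.84, 2.5, 3.96, 1.34, 2.51])
0.008 30 0 -30 -0.081 [-0.0891, -0.01, 0.1021] (1, [1.4, 1.94, -1.06, 2.37, 3.83, 0.74, -0.62])
0.008 30 0 -30 -0.088 [-0.0961, -0.01, 0.1026] (0, [1.42, 1.95, -1.06, 2.38, 3.82, 0.74, 2.55])
0.008 30 15 -30 -0.095 [
[... 529 characters left out ...]
1.06, 2.4, 3.81, 0.74, 2.57])
0.007 40 0 -30 -0.095 [-0.1054, -0.0094, 0.1045] (0, [1.47, 1.87, -1.07, 2.28, 4.05, 0.44, 2.23])
0.006 20 0 -15 -0.088 [-0.0933, -0.0124, 0.1058] (0, [0.99, 1.79, -0.62, 2.5, 4.06, 1.6, 2.57])
0.006 20 0 -15 -0.095 [-0.1003, -0.0124, 0.1064] (0, [1.01, 1.8, -0.62, 2.51, 4.07, 1.6, 2.6])
0.003 20 0 0 -0.088 [-0.0926, -0.0137, 0.1084] (1, [1.31, 2.02, -1.06, 2.49, 3.77, 1.11, 0.08])
0.003 20 0 0 -0.095 [-0.0996, -0.0137, 0.1089] (1, [1.32, 2.03, -1.06, 2.51, 3.77, 1.11, 0.11])
0.003 20 0 15 -0.088 [-0.0933, -0.0144, 0.105] (1, [1.18, 1.9, -0.85, 2.49, 3.94, 1.32, 0.13])
0.003 20 0 15 -0.095 [-0.1003, -0.0144, 0.1055] (1, [1.23, 1.94, -0.91, 2.5, 3.9, 1.25, 0.21])
```

```bash
cat > fk.py <<'E'
from h import *
def fk(q,par,sg,full=False):
    # chain of translations (local) and rotations, z,y,z,y,z,y,z
    off=par[:24].reshape(8,3); Rm=R.identity(); p=np.zeros(3); pts=[p]
    for i in range(7):
        p=p+Rm.apply(off[i]); pts.append(p)
        Rm=Rm*R.from_euler('z' if i%2==0 else 'y',sg[i]*q[i])
    p=p+Rm.apply(off[7]); pts.append(p)
    Rm=Rm*R.from_rotvec(par[24:27])
    return (np.array(pts),Rm) if full else (p,Rm)
E
cat > fit.py <<'E'
from fk import *
from rig import robot
import itertools
rng=np.random.default_rng(0);D=[]
q0=robot.get_qpos();D.append((q0,robot.get_tool_pos(),robot.get_ee_rot()))
while len(D)<80:
    p=[rng.uniform(.35,.7),rng.uniform(-.4,.4),rng.uniform(.1,.4)]
    o=rotm(rng.uniform(-.3,1.5),rng.uniform(-2,2),rng.uniform(-1.5,1.5))
    q=robot.ik(p,o)
    if q is not None: D.append((q,np.array(p),np.array(o)))
best=None
def resf(par,sg):
    o=[]
    for q,p,r in D:
        P,Rm=fk(q,par,sg); o+=list((P-p)*10)+list((R.from_rotvec(r).inv()*Rm).as_rotvec())
    return np.array(o)
init=np.zeros(27);init[2]=.15;init[5]=.15;init[8]=.2;init[11]=.2;init[14]=.2;init[17]=.2;init[23]=.25
for s in itertools.product([1,-1],repeat=3):
    s1,s3,s5=s
    for s7 in(1,-1):
        sg=[s1,1,s3,1,s5,1,s7]
        # orientation only screen via tool rot consistency
        Rs=[]
        for q,p,r in D:
            i0=init.copy();Rs.append((fk(q,i0,sg)[1].inv()*R.from_rotvec(r)))
        m=R.concatenate(Rs).mean();e=np.mean([(m.inv()*x).magnitude() for x in Rs])
        if best is None or e<best[0]: best=(e,sg,m.as_rotvec())
print(best)
init[24:]=best[2]
r=least_squares(resf,init,args=(best[1],),method='trf');print(r.cost);print(r.x.round(4).reshape(9,3))
np.savez("kin.npz",par=r.x,sg=best[1])
E
python3 fit.py
```

```text
(np.float64(3.946647626043478e-12), [-1, 1, -1, 1, -1, 1, -1], array([ 1.40725085e-13, -1.57079633e+00,  8.67680694e-13]))
3.3568776671896345e-19
[[ 0.      0.      1.3481]
 [-0.     -0.0109 -1.0012]
 [ 0.     -0.0079  0.2615]
 [-0.     -0.051   0.3019]
 [-0.      0.0241  0.1726]
 [-0.      0.0219  0.1722]
 [-0.     -0.0222  0.0536]
 [-0.      0.      0.2724]
 [ 0.     -1.5708  0.    ]]
```

```bash
cat >> fk.py <<'E'
_k=np.load("kin.npz");PAR=_k["par"];SG=_k["sg"]
LO=np.array([-3.01,-.46,-1.47,.13,-1,.04,-2.66]);HI=np.array([3.01,2.08,1.51,2.56,4.14,2.09,2.66])
def FK(q): return fk(q,PAR,SG)
def links(q):
    pts,Rm=fk(q,PAR,SG,True)
    # physical points: shoulder, elbow, wrist(j6), tcp
    return pts[2]+0,pts[4],pts[6],pts[8]
def myik(p,rv,seed,wt=1e-3,pref=None):
    Rt=R.from_rotvec(rv).inv()
    pref=seed if pref is None else pref
    f=lambda q:np.r_[(FK(q)[0]-p)*10,(Rt*FK(q)[1]).as_rotvec()*3,wt*(q-pref)]
    r=least_squares(f,np.clip(seed,LO+.02,HI-.02),bounds=(LO+.01,HI-.01),max_nfev=60)
    e=f(r.x)
    return r.x if np.abs(e[:6]).max()<3e-3 else None
def family(p,rv,n=40,seed=0):
    rng=np.random.default_rng(seed);S=[]
    for _ in range(n):
        q=myik(p,rv,rng.uniform(LO,HI))
        if q is not None and not any(np.abs(q-s).max()<.1 for s in S): S.append(q)
    return S
E
python3 - <<'E'
from fk import *
for psi,al,roll,tip in((30,15,-30,[-.0963,-.0089,.0983]),(30,0,-30,[-.0961,-.01,.1026]),(20,0,-30,[-.0935,-.0112,.1024])):
  print(psi,al,roll)
  for fl in(0,1):
    L=[]
    for q in family(hp(*tip),rotm(np.radians(al),np.radians(roll),HOB[2]+np.radians(psi),fl)):
        s,e,w_,t=links(q); L.append((min((q-LO).min(),(HI-q).min()),q.round(2).tolist(),e.round(2).tolist(),w_.round(2).tolist()))
    L.sort(key=lambda r:-r[0])
    for r in L[:6]: print(fl,round(r[0],2),*r[1:])
E
```

```text
30 15 -30
0 0.05 [1.16, 1.62, -0.88, 2.51, 3.63, 1.08, 2.37] [0.18, -0.53, 0.28] [0.22, -0.21, 0.16]
0 0.04 [1.1, 1.57, -0.77, 2.52, 3.73, 1.16, 2.25] [0.21, -0.53, 0.31] [0.22, -0.21, 0.16]
0 0.04 [1.03, 1.53, -0.65, 2.52, 3.81, 1.26, 2.15] [0.24, -0.51, 0.34] [0.22, -0.22, 0.16]
0 0.03 [0.86, 1.47, -0.4, 2.53, 3.95, 1.47, 1.96] [0.32, -0.47, 0.38] [0.22, -0.22, 0.17]
0 0.03 [0.72, 1.45, -0.18, 2.53, 4.03, 1.67, 1.83] [0.38, -0.42, 0.4] [0.22, -0.22, 0.17]
0 0.02 [0.53, 1.48, 0.11, 2.54, 4.11, 1.94, 1.68] [0.45, -0.34, 0.4] [0.22, -0.22, 0.17]
1 0.05 [1.35, 1.86, -1.27, 2.51, 3.17, 0.9, -0.23] [0.08, -0.52, 0.14] [0.21, -0.2, 0.16]
1 0.05 [1.29, 1.77, -1.13, 2.51, 3.36, 0.94, -0.45] [0.11, -0.53, 0.19] [0.21, -0.21, 0.16]
1 0.05 [1.12, 1.59, -0.8, 2.51, 3.7, 1.14, -0.86] [0.2, -0.53, 0.3] [0.22, -0.21, 0.16]
1 0.04 [1.0, 1.52, -0.62, 2.52, 3.83, 1.29, -1.02] [0.25, -0.51, 0.35] [0.22, -0.22, 0.16]
1 0.03 [0.87, 1.47, -0.41, 2.53, 3.94, 1.47, -1.17] [0.31, -0.47, 0.38] [0.22, -0.22, 0.17]
1 0.02 [0.65, 1.46, -0.08, 2.54, 4.06, 1.76, -1.36] [0.4, -0.4, 0.41] [0.22, -0.22, 0.17]
30 0 -
[... 753 characters left out ...]
 1.94, -0.91, 2.49, 3.91, 1.26, 2.55] [0.13, -0.5, 0.11] [0.2, -0.16, 0.08]
0 0.07 [1.0, 1.8, -0.63, 2.49, 4.06, 1.59, 2.32] [0.24, -0.49, 0.19] [0.2, -0.16, 0.08]
0 0.04 [0.92, 1.77, -0.53, 2.5, 4.1, 1.71, 2.25] [0.28, -0.47, 0.21] [0.2, -0.17, 0.08]
0 0.01 [0.85, 1.74, -0.43, 2.5, 4.13, 1.83, 2.19] [0.32, -0.46, 0.23] [0.2, -0.17, 0.08]
1 0.08 [1.25, 1.97, -0.96, 2.48, 3.87, 1.2, -0.54] [0.11, -0.49, 0.09] [0.2, -0.16, 0.08]
1 0.05 [0.94, 1.77, -0.55, 2.5, 4.09, 1.69, -0.88] [0.27, -0.48, 0.21] [0.2, -0.16, 0.08]
1 0.01 [0.85, 1.74, -0.43, 2.5, 4.13, 1.83, -0.95] [0.32, -0.46, 0.23] [0.2, -0.17, 0.08]
1 0.01 [1.34, 2.07, -1.1, 2.48, 3.73, 1.05, -0.37] [0.07, -0.47, 0.04] [0.2, -0.15, 0.08]
```

```bash
cat > s2.py <<'E'
from scan import *
from fk import *
out=[]
def place(psi,al,roll,far):
     Rm=R.from_rotvec(rotm(np.radians(al),np.radians(roll),np.radians(psi)))
     F=Rm.apply(FING);B=Rm.apply(BODY)
     tx=far-F[:,0].max(); X=F[:,0]+tx
     m=X>-.1165
     tz=(und(X)-F[:,2])[m].min()-.0005
     Bx=B+[tx,0,tz]; Fx=F+[tx,0,tz]
     if Fx[:,2].min()<.02 or Bx[:,2].min()<.02: return
     bad=(Bx[:,0]>-.08)&(Bx[:,2]<.1)
     bad|=(Bx[:,0]>-.113)&(Bx[:,2]>und(Bx[:,0])-.003)
     if bad.any(): return
     m2=(Fx[:,0]>-.118)&(Fx[:,0]<-.084)&(und(Fx[:,0])-Fx[:,2]<.045)
     ys=np.arange(-.01,.02,.001)
     tr=np.array([theta_req(Fx[m2]+[0,s-Fx[m2,1].max(),0]) for s in ys])
     if tr.max()<.44: return
     k0=np.argmax(tr>0);i=np.argmax(tr>=.44)
     ty=ys[i]-Fx[m2,1].max();K=Fx+[0,ty,0]
     kc=(K[:,0]>-.1)&(K[:,0]<-.076)&(K[:,1]<-.002)&(K[:,1]>-.029)&(K[:,2]<.075)
     if kc.any(): return
     j=np.argmax(np.where(m2,K[:,1],-9)); 
     return ys[i]-ys[k0],np.array([tx,ty,tz]),K[j],und(K[j,0])-K[j,2],tr[k0:i+2]
if __name__=="__main__":
  for psi in(25,30,35,40,45,50):
   for al in(0,8,15,22,30):
    for roll in(-60,-45,-35,-25,25,35,45,60):
     for far in(-.083,-.09):
      r=place(psi,al,roll,far)
      if r is None or r[0]<.008: continue
      for fl in(0,1):
       S=family(hp(*r[1]),rotm(np.radians(al),np.radians(roll),HOB[2]+np.radians(psi),fl),10)
       if S:
        mg=[min((q-LO).min(),(HI-q).min(),q[5]-.15) for q in S];k=int(np.argmax(mg))
        out.append((mg[k],psi,al,roll,far,fl,round(r[0],3),r[1].round(4).tolist(),round(r[3],4),S[k].round(2).tolist(),links(S[k])[1].round(2).tolist()))
  out.sort(key=lambda r:-r[0])
  for o in out[:30]: print(round(o[0],2),*o[1:])
E
time python3 s2.py
```

```text
0.13 35 15 -45 -0.083 1 0.009 [-0.0915, -0.0075, 0.0934] 0.0223 [1.23, 1.61, -0.92, 2.43, 3.66, 0.85, -1.05] [0.14, -0.55, 0.28]
0.09 35 22 -60 -0.09 1 0.009 [-0.0961, -0.0075, 0.0896] 0.0226 [1.19, 1.54, -0.97, 2.47, 3.44, 0.86, -1.24] [0.16, -0.54, 0.32]
0.09 35 22 -45 -0.09 1 0.01 [-0.0981, -0.0067, 0.0921] 0.0242 [1.35, 1.79, -1.36, 2.47, 2.85, 0.81, -0.32] [0.09, -0.53, 0.17]
0.08 30 15 -45 -0.083 1 0.009 [-0.0902, -0.0082, 0.0934] 0.0222 [1.37, 1.92, -1.34, 2.48, 3.07, 0.88, -0.37] [0.07, -0.51, 0.11]
0.07 30 15 -35 -0.083 1 0.009 [-0.091, -0.0081, 0.0956] 0.0228 [1.36, 1.89, -1.31, 2.49, 3.1, 0.88, -0.24] [0.08, -0.51, 0.12]
0.05 30 15 -35 -0.09 1 0.009 [-0.098, -0.0081, 0.0976] 0.0213 [1.35, 1.88, -1.28, 2.51, 3.14, 0.9, -0.29] [0.08, -0.52, 0.13]
0.03 30 15 -45 -0.083 0 0.009 [-0.0902, -0.0082, 0.0934] 0.0222 [0.49, 1.49, 0.16, 2.53, 4.1, 1.98, 1.37] [0.46, -0.32, 0.4]
0.03 30 22 -60 -0.09 1 0.009 [-0.0958, -0.0079, 0.0897] 0.0225 [1.31, 1.87, -1.42, 2.53, 2.85, 1.01, -0.58] [0.11, -0.51, 0.13]
0.03 30 15 -35 -0.083 0 0.009 [-0.091, -0.0081, 0.0956] 0.0228 [0.5, 1.48, 0.14, 
[... 1520 characters left out ...]
5, 2.63] [0.19, -0.53, 0.29]
0.01 30 22 -60 -0.09 0 0.009 [-0.0958, -0.0079, 0.0897] 0.0225 [0.82, 1.39, -0.42, 2.55, 3.8, 1.4, 1.4] [0.33, -0.45, 0.43]
0.01 25 15 -45 -0.083 0 0.009 [-0.089, -0.0088, 0.0933] 0.022 [1.14, 1.71, -0.96, 2.55, 3.53, 1.22, 2.23] [0.19, -0.52, 0.23]
0.01 25 15 -35 -0.083 0 0.009 [-0.0898, -0.0087, 0.0948] 0.0234 [1.23, 1.83, -1.16, 2.55, 3.33, 1.13, 2.65] [0.14, -0.52, 0.16]
0.01 30 22 -45 -0.09 0 0.01 [-0.0969, -0.0074, 0.092] 0.0241 [0.95, 1.44, -0.63, 2.55, 3.68, 1.26, 1.83] [0.28, -0.49, 0.39]
0.01 30 30 -45 -0.09 0 0.01 [-0.0966, -0.0076, 0.0878] 0.0284 [1.05, 1.43, -0.94, 2.55, 3.24, 1.07, 2.09] [0.24, -0.51, 0.38]
real	1m33.899s
user	1m33.311s
sys	0m0.356s
```

```bash
cat > plan.py <<'E'
from scan import FING,BODY,und
from fk import *
PSI,AL,ROLL=np.radians([35,15,-45]); FL=0
def ori(al=AL,roll=ROLL,psi=PSI): return rotm(al,roll,HOB[2]+psi,FL)
def Frel(al=AL,roll=ROLL,psi=PSI): return R.from_rotvec(rotm(al,roll,psi)).apply(FING)
HG=np.array([.11,.103])
def arc(th,r,y,**k):
    ph=th+.075;u=np.array([-np.cos(ph),np.sin(ph)]);n=np.array([-np.sin(ph),-np.cos(ph)])
    F=Frel(**k)[:,[0,2]]
    # only points whose radius < .225
    d=0
    for _ in range(5):
        T=HG+r*u+d*n; rel=F+T-HG
        m=(rel@u)<.224
        d=d-(rel@n)[m].min()
    T=HG+r*u+d*n
    return np.array([T[0],y,T[1]])
QP=np.array([1.23,1.61,-.92,2.43,3.66,.85,2.09])
def marg(q): return round(min((q-LO).min(),(HI-q).min()),3)
E
python3 - <<'E'
from plan import *
from s2 import place
r=place(35,15,-45,-.083);print(r)
F=Frel()+np.array([r[1][0],-.027,.090])
k=(F[:,0]>-.1)&(F[:,1]>-.029)&(F[:,1]<-.002);print("keeper gap zmin",F[k,2].min(),"ymax tongue",F[(F[:,0]>-.118)&(F[:,0]<-.084),1].max(),"lowest",F[:,2].min(),"und gap",(und(F[:,0])-F[:,2])[F[:,0]>-.1165].min())
q=myik(hp(*r[1]),ori(),QP);print(q.round(2),marg(q))
B=R.from_rotvec(rotm(AL,ROLL,PSI)).apply(BODY)+r[1];print("body zmin",B[:,2].min(),B[:,0].max())
qs=q
for P in((-.0915,-.027,.09),(-.16,-.06,.09),(-.2,-.09,.1),(-.2,-.09,.16)):
    qs2=myik(hp(*P),ori(),qs);print(P,None if qs2 is None else (qs2.round(2),marg(qs2),links(qs2)[1].round(2)))
    qs=qs if qs2 is None else qs2
qs=q
for i,th in enumerate(np.linspace(0,1.55,11)):
    rr=np.interp(th,[0,.3,1.55],[.2,.195,.14]);P=arc(th,rr,np.interp(th,[0,.2,.3,.6],[-.0075,-.0075,-.04,-.085]))
    n=myik(hp(*P),ori(),qs)
    print(round(th,2),P.round(3),None if n is None else (n.round(2),marg(n),links(n)[1].round(2)))
    qs=qs if n is None else n
# objects
def world(n,uv,z):
    K=d[n]["mtx"];T=d[n]["camera_from_world"];ray=T[:3,:3].T@np.linalg.inv(K)@np.array([*uv,1.]);c=-T[:3,:3].T@T[:3,3]
    return c+ray*(z-c[2])/ray[2]
for nm,uv,z in(("torch a",(325,277),.018),("torch b",(358,263),.018),("meter",(390,257),.03),("box",(430,226),.06),("coil",(412,177),.02),("sd",(152,265),.02),("sd2",(156,308),.02),("mug",(122,160),.095)): print(nm,world("top",uv,z).round(3))
E
```

```text
(np.float64(0.008999999999999992), array([-0.09145093, -0.007505  ,  0.09340304]), array([-0.09990185,  0.006     ,  0.0964766 ]), np.float64(0.022295621581603878), array([0.06, 0.12, 0.16, 0.2 , 0.24, 0.3 , 0.34, 0.38, 0.4 , 0.44, 0.48]))
keeper gap zmin 0.07924254994519754 ymax tongue -0.013494997799747272 lowest 0.07463221420742507 und gap 0.0039030442777254343
[ 1.23  1.61 -0.92  2.43  3.66  0.85  2.09] 0.132
body zmin 0.020415153502875275 -0.09711722266568809
(-0.0915, -0.027, 0.09) (array([ 1.28,  1.6 , -0.92,  2.39,  3.71,  0.77,  2.04]), np.float64(0.167), array([ 0.11, -0.55,  0.29]))
(-0.16, -0.06, 0.09) (array([ 1.44,  1.6 , -0.84,  2.47,  3.84,  0.71,  2.04]), np.float64(0.09), array([ 0.02, -0.56,  0.29]))
(-0.2, -0.09, 0.1) (array([ 1.57,  1.56, -0.79,  2.48,  3.98,  0.63,  1.94]), np.float64(0.076), array([-0.05, -0.56,  0.32]))
(-0.2, -0.09, 0.16) (array([ 1.65,  1.52, -1.06,  2.55,  3.58,  0.51,  2.17]), np.float64(0.01), array([-0.09, -0.56,  0.33]))
0.0 [-0.091 -0.008  0.095] (array([ 1.23,  1.61, -0.92,  2.43,  3.66,  0.85,  2.08]), np.float64(0.131), array([ 0.14
[... 890 characters left out ...]
2.1 ,  3.61,  0.33,  1.7 ]), np.float64(0.262), array([ 0.11, -0.54,  0.46]))
1.24 [ 0.064 -0.085  0.25 ] (array([ 1.28,  1.29, -1.22,  2.04,  3.61,  0.29,  1.69]), np.float64(0.251), array([ 0.13, -0.54,  0.46]))
1.4 [ 0.087 -0.085  0.248] (array([ 1.25,  1.3 , -1.23,  1.98,  3.61,  0.26,  1.69]), np.float64(0.22), array([ 0.14, -0.54,  0.45]))
1.55 [ 0.109 -0.085  0.243] (array([ 1.22,  1.32, -1.23,  1.92,  3.62,  0.23,  1.69]), np.float64(0.189), array([ 0.16, -0.54,  0.44]))
torch a [ 0.281 -0.224  0.018]
torch b [ 0.328 -0.336  0.018]
meter [ 0.348 -0.444  0.03 ]
box [ 0.452 -0.574  0.06 ]
coil [ 0.623 -0.527  0.02 ]
sd [0.323 0.361 0.02 ]
sd2 [0.179 0.346 0.02 ]
mug [0.669 0.449 0.095]
```

```bash
cat >> plan.py <<'E'
A,Bq=np.array([.281,-.224,.018]),np.array([.328,-.336,.018])
BODYD=np.r_[FING,BODY]
def clr(q):
    p,Rm=FK(q);P=Rm.apply(BODYD)+p
    s,e,w_,t=links(q)
    arm=np.r_[[e+(w_-e)*k for k in np.linspace(0,1,12)]]
    ab=Bq-A;
    def td(X): 
        t=np.clip(((X-A)@ab)/(ab@ab),0,1);return np.linalg.norm(X-A-t[:,None]*ab,axis=1)
    H=w(HOB,[[0,0,0]])[0];c,s_=np.cos(-HOB[2]),np.sin(-HOB[2]);D=P-H
    hx=c*D[:,0]-s_*D[:,1];hy=s_*D[:,0]+c*D[:,1]
    inh=(hx>-.115)&(hx<.35)&(abs(hy)<.155)
    return dict(torch=round(min(td(P).min()-.018,td(arm).min()-.075),3),bz=round(P[:,2].min(),3),armz=round(arm[:,2].min(),3),hob=round(P[inh,2].min(),3) if inh.any() else None,tcp=p.round(3).tolist())
E
python3 - <<'E'
from plan import *
from rig import robot
q0=robot.get_qpos()
qc=myik(hp(-.0915,-.0075,.0934),ori(),QP);print("push",clr(qc))
for P in((-.0915,-.03,.09),(-.15,-.045,.09),(-.19,-.06,.09)):
    q=myik(hp(*P),ori(),qc);print(P,clr(q),marg(q))
for P in((-.15,-.045,.09),(-.18,-.05,.09),(-.18,-.05,.13),(-.16,-.08,.15)):
  qs=myik(hp(*P),ori(),qc)
  if qs is None: print(P,None);continue
  print(P,qs.round(3).tolist(),marg(qs))
  for t in np.linspace(0,1,9): print("  ",clr(q0+(qs-q0)*t))
E
```

```text
push {'torch': np.float64(0.048), 'bz': np.float64(0.02), 'armz': np.float64(0.157), 'hob': np.float64(0.053), 'tcp': [0.522, -0.099, 0.093]}
(-0.0915, -0.03, 0.09) {'torch': np.float64(0.036), 'bz': np.float64(0.017), 'armz': np.float64(0.154), 'hob': np.float64(0.05), 'tcp': [0.518, -0.122, 0.09]} 0.171
(-0.15, -0.045, 0.09) {'torch': np.float64(0.012), 'bz': np.float64(0.017), 'armz': np.float64(0.154), 'hob': None, 'tcp': [0.458, -0.126, 0.09]} 0.079
(-0.19, -0.06, 0.09) {'torch': np.float64(0.001), 'bz': np.float64(0.017), 'armz': np.float64(0.154), 'hob': None, 'tcp': [0.416, -0.133, 0.09]} 0.039
(-0.15, -0.045, 0.09) [1.396, 1.621, -0.86, 2.481, 3.77, 0.759, 2.093] 0.079
   {'torch': np.float64(0.74), 'bz': np.float64(0.239), 'armz': np.float64(0.565), 'hob': None, 'tcp': [0.237, 0.578, 0.239]}
   {'torch': np.float64(0.59), 'bz': np.float64(0.15), 'armz': np.float64(0.464), 'hob': None, 'tcp': [0.433, 0.414, 0.155]}
   {'torch': np.float64(0.476), 'bz': np.float64(0.082), 'armz': np.float64(0.378), 'hob': None, 'tcp': [0.555, 0.237, 0.089]}
   {'torch': np.float64(0.353), 'bz
[... 2700 characters left out ...]
}
   {'torch': np.float64(0.272), 'bz': np.float64(-0.006), 'armz': np.float64(0.292), 'hob': np.float64(-0.006), 'tcp': [0.623, -0.023, 0.001]}
   {'torch': np.float64(0.174), 'bz': np.float64(-0.035), 'armz': np.float64(0.257), 'hob': np.float64(-0.035), 'tcp': [0.594, -0.093, -0.028]}
   {'torch': np.float64(0.097), 'bz': np.float64(-0.025), 'armz': np.float64(0.233), 'hob': np.float64(-0.025), 'tcp': [0.551, -0.126, -0.016]}
   {'torch': np.float64(0.043), 'bz': np.float64(0.001), 'armz': np.float64(0.219), 'hob': np.float64(0.033), 'tcp': [0.504, -0.142, 0.046]}
   {'torch': np.float64(0.062), 'bz': np.float64(0.077), 'armz': np.float64(0.215), 'hob': None, 'tcp': [0.442, -0.158, 0.15]}
```

```bash
python3 - <<'E'
from plan import *
from rig import robot
q0=robot.get_qpos()
qc=myik(hp(-.0915,-.0075,.0934),ori(),QP)
q3=myik(hp(-.0915,-.03,.09),ori(),qc)
q2=myik(hp(-.138,-.04,.09),ori(),q3);q1=myik(hp(-.138,-.045,.16),ori(),q2)
for n,q in(("q3",q3),("q2",q2),("q1",q1)): print(n,q.round(3).tolist(),marg(q),clr(q))
for W in([1.3,.5,-.9,2.3,3.2,.7,1.5],[1.0,.6,-.9,2.0,2.5,.9,1.2]):
  W=np.array(W)
  for a,b in((q0,W),(W,q1)):
    print("--",np.abs(b-a).max().round(2))
    for t in np.linspace(0,1,8):
      q=a+(b-a)*t; print("  ",clr(q),links(q)[1].round(2),links(q)[2].round(2))
E
```

```text
q3 [1.288, 1.596, -0.915, 2.389, 3.717, 0.759, 2.034] 0.171 {'torch': np.float64(0.036), 'bz': np.float64(0.017), 'armz': np.float64(0.154), 'hob': np.float64(0.05), 'tcp': [0.518, -0.122, 0.09]}
q2 [1.365, 1.616, -0.867, 2.467, 3.759, 0.774, 2.081] 0.093 {'torch': np.float64(0.015), 'bz': np.float64(0.017), 'armz': np.float64(0.154), 'hob': None, 'tcp': [0.47, -0.123, 0.09]}
q1 [1.356, 1.457, -0.948, 2.542, 3.673, 0.791, 2.001] 0.018 {'torch': np.float64(0.082), 'bz': np.float64(0.087), 'armz': np.float64(0.224), 'hob': None, 'tcp': [0.469, -0.128, 0.16]}
-- 3.04
   {'torch': np.float64(0.74), 'bz': np.float64(0.239), 'armz': np.float64(0.565), 'hob': None, 'tcp': [0.237, 0.578, 0.239]} [0.21 0.31 0.78] [0.22 0.58 0.56]
   {'torch': np.float64(0.629), 'bz': np.float64(0.24), 'armz': np.float64(0.552), 'hob': None, 'tcp': [0.453, 0.43, 0.243]} [0.3  0.21 0.78] [0.35 0.46 0.55]
   {'torch': np.float64(0.557), 'bz': np.float64(0.261), 'armz': np.float64(0.543), 'hob': None, 'tcp': [0.606, 0.253, 0.269]} [0.34 0.09 0.79] [0.44 0.32 0.54]
   {'torch': np.float64(0.491), 'bz': np.float64(
[... 4365 characters left out ...]
torch': np.float64(0.16), 'bz': np.float64(0.139), 'armz': np.float64(0.33), 'hob': np.float64(0.227), 'tcp': [0.58, -0.302, 0.193]} [ 0.14 -0.5   0.57] [ 0.28 -0.3   0.33]
   {'torch': np.float64(0.118), 'bz': np.float64(0.104), 'armz': np.float64(0.288), 'hob': np.float64(0.146), 'tcp': [0.546, -0.244, 0.16]} [ 0.12 -0.53  0.51] [ 0.25 -0.3   0.29]
   {'torch': np.float64(0.093), 'bz': np.float64(0.086), 'armz': np.float64(0.253), 'hob': np.float64(0.134), 'tcp': [0.509, -0.185, 0.149]} [ 0.1  -0.55  0.44] [ 0.22 -0.28  0.25]
   {'torch': np.float64(0.082), 'bz': np.float64(0.087), 'armz': np.float64(0.224), 'hob': None, 'tcp': [0.469, -0.128, 0.16]} [ 0.07 -0.56  0.37] [ 0.18 -0.27  0.22]
```

```bash
cat >> plan.py <<'E'
def snap(robot,name,cams=("side","top","wrist")):
    for c in cams:
        f=robot.grab_frame(c)
        cv2.imwrite(f"pics/{name}_{c}.png",f["img"][:,:,::-1])
def hobinv(p):
    c,s=np.cos(HOB[2]),np.sin(HOB[2]);D=np.array(p)-[HOB[0],HOB[1],0]
    return np.array([c*D[0]+s*D[1],-s*D[0]+c*D[1],p[2]])
def hf(v): 
    c,s=np.cos(HOB[2]),np.sin(HOB[2]);return np.array([c*v[0]+s*v[1],-s*v[0]+c*v[1],v[2]])
E
python3 - <<'E'
from plan import *
from rig import robot
qc=myik(hp(-.0915,-.0075,.0934),ori(),QP)
q3=myik(hp(-.0915,-.03,.09),ori(),qc)
q2=myik(hp(-.138,-.04,.09),ori(),q3);q1=myik(hp(-.138,-.045,.145),ori(),q2);print(marg(q1),marg(q2))
np.savez("qs.npz",qc=qc,q3=q3,q2=q2,q1=q1)
robot.move_j(np.array([1.3,.5,-.9,2.3,3.2,.7,1.5]));print(robot.get_time_s())
robot.move_j(q1);print(robot.get_time_s(),hobinv(robot.get_tool_pos()),robot.get_wrist_force())
robot.move_j(q2);print(robot.get_time_s(),hobinv(robot.get_tool_pos()),robot.get_wrist_force())
snap(robot,"d",("wrist","side"))
E
```

```text
0.033 0.093
4.9417
6.3583 [-0.13733017 -0.04555399  0.14540615] [-0.43586476 -0.30265134  0.91482022]
6.6917 [-0.13759956 -0.04038994  0.09052622] [-0.15054926 -0.20945318  0.38660819]
```

View pics/d_wrist.png

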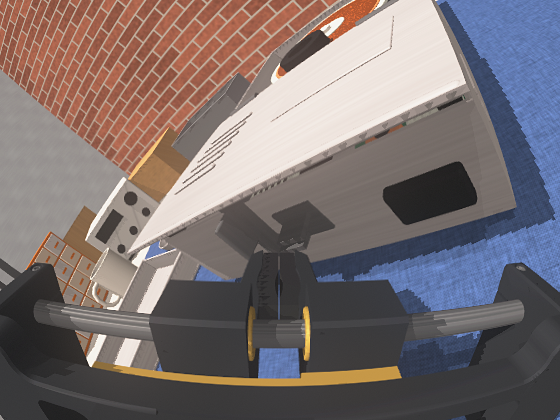

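View pics/d_side.png

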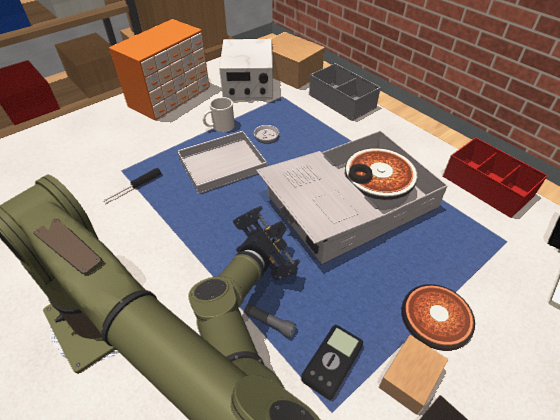

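```bash
cat >> plan.py <<'E'
_T=d["wrist"]["tool_from_camera"]
def pwrist(Ph,tp,tr):
    W=w(HOB,Ph);P=R.from_rotvec(tr).inv().apply(W-tp)
    p=(P-_T[:3,3])@_T[:3,:3]
    th=np.arctan2(np.hypot(p[:,0],p[:,1]),p[:,2]);ph=np.arctan2(p[:,1],p[:,0])
    return np.c_[278.5+325.2*th*np.cos(ph),206.7+325.2*th*np.sin(ph)]
E
python3 - <<'E'
from plan import *
from rig import robot
tp,tr=robot.get_tool_pos(),robot.get_ee_rot()
img=cv2.imread("pics/d_wrist.png")
big=cv2.resize(img[150:270,160:400],None,fx=3.3,fy=3.3,interpolation=cv2.INTER_CUBIC)
def dr(P,c):
    for u,v in pwrist(np.array(P),tp,tr): cv2.circle(big,(int((u-160)*3.3),int((v-150)*3.3)),4,c,-1)
tz=lambda x,dd:und(x)-dd
dr([[x,y,tz(x,dd)] for x in(-.116,-.086) for dd in(.009,.039) for y in(-.002,)],(0,0,255))
dr([[x,y,.070] for x in(-.098,-.076) for y in(-.0045,-.0265)],(0,255,0))
dr([[-.1095,y,und(-.1095)+.003] for y in np.linspace(-.153,.153,9)],(255,0,0))
dr([[-.076,y,.096] for y in np.linspace(-.1,.1,5)],(0,255,255))
cv2.imwrite("pics/d2.png",big)
E
```

```text
(no output)
```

View pics/d2.png

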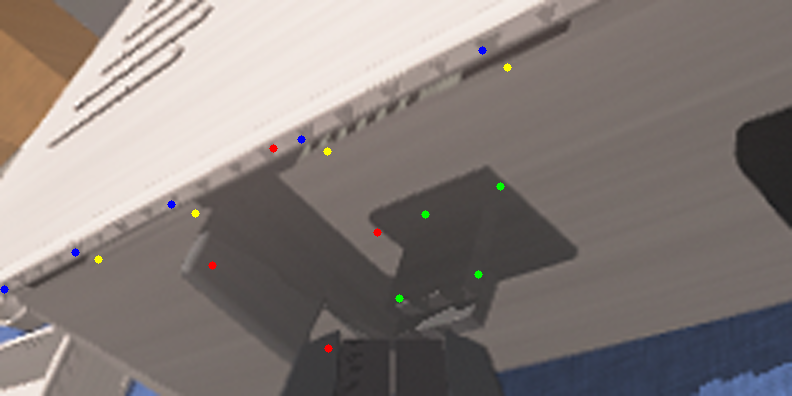

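```bash
python3 - <<'E'
import cv2,numpy as np
img=cv2.imread("pics/d_wrist.png")
c=img[180:260,205:345].astype(float)
c=np.clip((c-20)*2.0,0,255).astype(np.uint8)
cv2.imwrite("pics/d3.png",cv2.resize(c,None,fx=5.7,fy=5.7,interpolation=cv2.INTER_CUBIC))
E
```

```text
(no output)
```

View pics/d3.png

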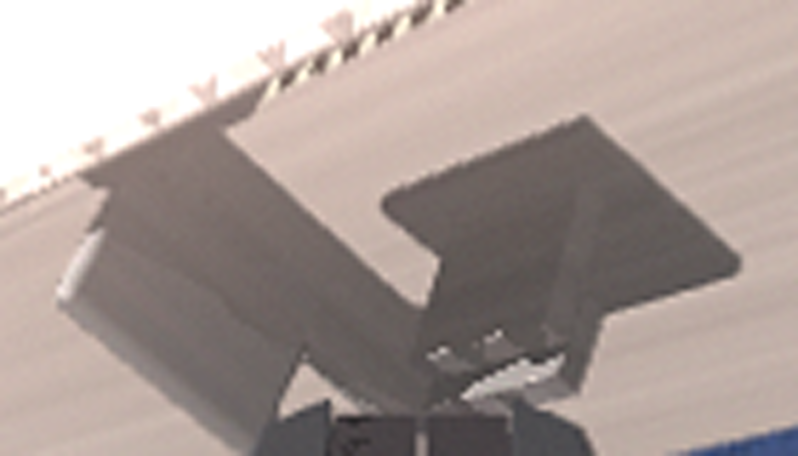

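```bash
python3 - <<'E'
from plan import *
from rig import robot
Q=np.load("qs.npz")
robot.move_linear(hp(-.115,-.034,.09),v=.08);print(hf(robot.get_wrist_force()).round(2))
robot.move_linear(hp(-.0915,-.03,.09),v=.08);print(hobinv(robot.get_tool_pos()).round(4),hf(robot.get_wrist_force()).round(2),robot.get_time_s(),robot.get_qpos().round(2))
y=-.03
while y<-.004:
    y+=.002
    robot.move_linear(hp(-.0915,y,.09),v=.03)
    f=hf(robot.get_wrist_force());print(round(y,4),hobinv(robot.get_tool_pos()).round(4),f.round(2))
    if np.abs(f).max()>3: break
print(robot.get_time_s()); snap(robot,"e",("wrist",))
E
```

```text
[-0.6   0.07  0.34]
[-0.0912 -0.0298  0.09  ] [-0.39  0.14 -0.29] 7.6917 [ 1.29  1.6  -0.92  2.39  3.72  0.76  2.03]
-0.028 [-0.0919 -0.0277  0.0899] [-0.25 -0.05 -0.6 ]
-0.026 [-0.0916 -0.0258  0.09  ] [ 0.21 -0.3  -0.32]
-0.024 [-0.0916 -0.0238  0.09  ] [ 0.6   0.55 -0.8 ]
-0.022 [-0.0916 -0.0218  0.09  ] [-0.35  0.04  0.87]
-0.02 [-0.0916 -0.0198  0.09  ] [ 0.72 -0.1  -0.06]
-0.018 [-0.0915 -0.0178  0.09  ] [-0.65  0.11 -0.25]
-0.016 [-0.0916 -0.0158  0.09  ] [ 0.21  0.41 -1.48]
-0.014 [-0.0915 -0.0139  0.09  ] [-0.72 -0.74 -0.52]
-0.012 [-0.0913 -0.0122  0.09  ] [-0.27 -1.68  0.79]
-0.01 [-0.0912 -0.0102  0.09  ] [-0.77 -2.56  1.44]
-0.008 [-0.0912 -0.0083  0.0898] [ 0.38 -2.77  0.19]
-0.006 [-0.0913 -0.0061  0.0899] [ 0.73 -2.8   0.45]
-0.004 [-0.0913 -0.004   0.0901] [ 0.69 -3.48 -0.  ]
10.9417
```

View pics/e_wrist.png

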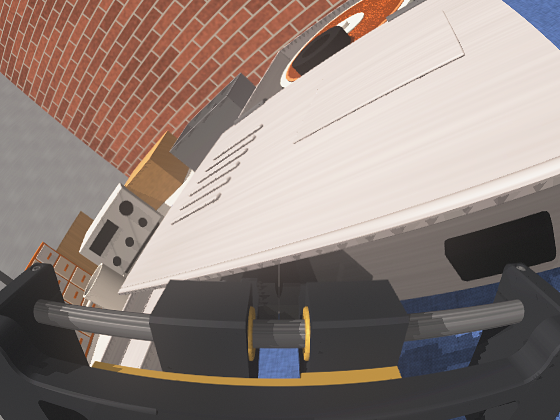

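```bash
python3 - <<'E'
from plan import *
from rig import robot
y=-.002
robot.move_linear(hp(-.0915,y,.09),v=.03)
fs=[]
for i in range(4): robot.dwell(.05); fs.append(hf(robot.get_wrist_force()))
print(np.mean(fs,0).round(2))
for z in np.arange(.092,.1141,.002):
    # follow the arc slightly: x shift negligible
    robot.move_linear(hp(-.0915,y,z),v=.04)
    f=np.mean([hf(robot.get_wrist_force()) for i in range(2)],0)
    print(round(z,4),hobinv(robot.get_tool_pos()).round(4),f.round(2))
    if f[2]<-13 or abs(f[1])>12: print("stop");break
print(robot.get_time_s()); snap(robot,"f",("wrist","side"))
E
```

```text
[ 1.36 -4.01  0.62]
0.092 [-0.0919 -0.0018  0.0914] [ 0.41 -2.21 -1.75]
0.094 [-0.0922 -0.0017  0.0929] [ 0.56 -1.47 -6.58]
0.096 [-0.0921 -0.0017  0.0956] [-1.09 -1.86 -5.15]
0.098 [-0.0919 -0.0017  0.0981] [-1.71 -0.8  -6.41]
0.1 [-0.0918 -0.0017  0.1003] [-2.53 -0.75 -5.41]
0.102 [-0.0917 -0.0018  0.1023] [-2.22 -0.94 -5.54]
0.104 [-0.0916 -0.0018  0.1043] [-2.28 -0.51 -4.86]
0.106 [-0.0915 -0.0019  0.1063] [-2.45  0.61 -5.46]
0.108 [-0.0914 -0.002   0.1083] [-3.19 -0.18 -5.59]
0.11 [-0.0914 -0.002   0.1103] [-1.78 -0.04 -4.53]
0.112 [-0.0913 -0.0021  0.1123] [-1.2   0.26 -5.85]
0.114 [-0.0912 -0.0022  0.1142] [-0.28 -0.74 -5.07]
14.4417
```

View pics/f_wrist.png

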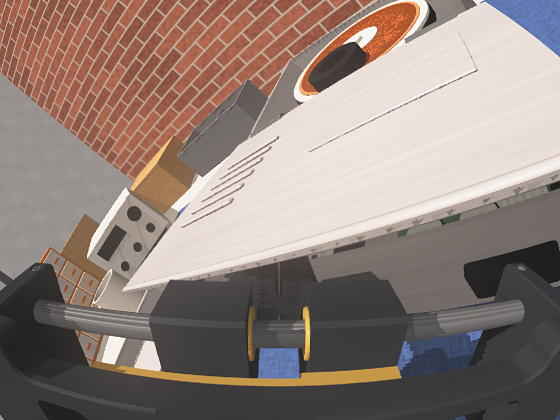

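```bash
python3 - <<'E'
from plan import *
from rig import robot
def go(P,v=.1):
    robot.move_linear(hp(*P),v=v)
    f=hf(robot.get_wrist_force());print(np.round(P,3),f.round(1),round(robot.get_time_s(),2),marg(robot.get_qpos()));
    return f
for th in(.2,.3):
    f=go(arc(th,.2,-.003))
    if np.abs(f).max()>15: raise SystemExit("force")
P=arc(.3,.2,-.003)
go(P-[.006,0,.008]); go(P+[-.006,-.082,-.008],.15)
for th in np.arange(.3,1.01,.1):
    f=go(arc(th,np.interp(th,[.3,1.55],[.195,.14]),-.085))
    if np.abs(f).max()>18: raise SystemExit("force")
snap(robot,"g",("side","top"))
E
```

```text
[-0.087 -0.003  0.14 ] [-2.2 -4.7  0.9] 14.95 0.078
[-0.082 -0.003  0.161] [-1.4 -3.   0.2] 15.32 0.071
[-0.088 -0.003  0.153] [ 0.5 -1.3 -2.2] 15.57 0.064
[-0.088 -0.085  0.153] [ 0.2  0.9 -0.9] 16.27 0.21
[-0.077 -0.085  0.159] [-0.5  0.6 -0.1] 16.54 0.229
[-0.066 -0.085  0.177] [-0.3 -0.2 -0.5] 16.9 0.241
[-0.054 -0.085  0.193] [-0.3  0.6 -0.5] 17.25 0.26
[-0.04  -0.085  0.206] [-0.7  1.  -0.7] 17.59 0.285
[-0.025 -0.085  0.219] [-0.3  0.6 -0.5] 17.93 0.315
[-0.009 -0.085  0.229] [-1.7  0.3 -0.3] 18.27 0.298
[ 0.007 -0.085  0.237] [-0.2  0.4 -1.1] 18.61 0.282
[ 0.024 -0.085  0.243] [-0.1  0.7 -0.5] 18.94 0.269
```

View pics/g_side.png

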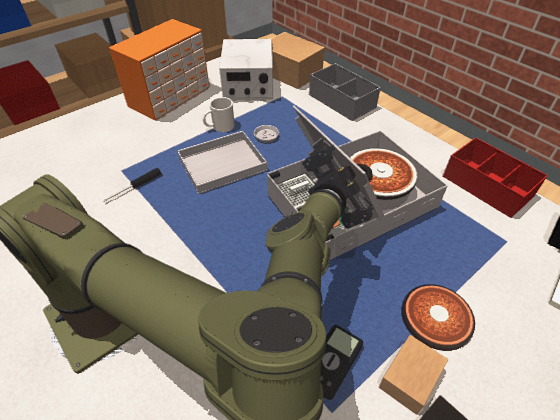

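```bash
python3 - <<'E'
from plan import *
from rig import robot
def go(P,v=.1):
    robot.move_linear(hp(*P),v=v)
    f=hf(robot.get_wrist_force());print(np.round(P,3),f.round(1),round(robot.get_time_s(),2),marg(robot.get_qpos()));
    return f
for th in(1.1,1.2,1.3,1.4,1.48,1.52,1.54,1.56,1.58):
    f=go(arc(th,np.interp(th,[.3,1.55],[.195,.14]),-.085),.1 if th<1.45 else .05)
    if np.linalg.norm(f)>16: print("stop");break
snap(robot,"i",("side","top"))
E
```

```text
[ 0.042 -0.085  0.248] [-0.9  0.  -1. ] 19.37 0.259
[ 0.058 -0.085  0.25 ] [-1.1  0.1 -0.6] 19.68 0.251
[ 0.073 -0.085  0.25 ] [-0.5  0.9 -0.2] 19.98 0.241
[ 0.088 -0.085  0.248] [-0.8 -0.7 -0.1] 20.28 0.219
[ 0.099 -0.085  0.246] [-0.7  0.5  0.7] 20.67 0.203
[ 0.105 -0.085  0.244] [-1.5 -0.   1.3] 20.93 0.194
[ 0.108 -0.085  0.244] [-3.9  0.4  2.3] 21.18 0.19
[ 0.11  -0.085  0.243] [-16.1  -4.9   8.5] 21.43 0.186
stop
```

View pics/i_side.png

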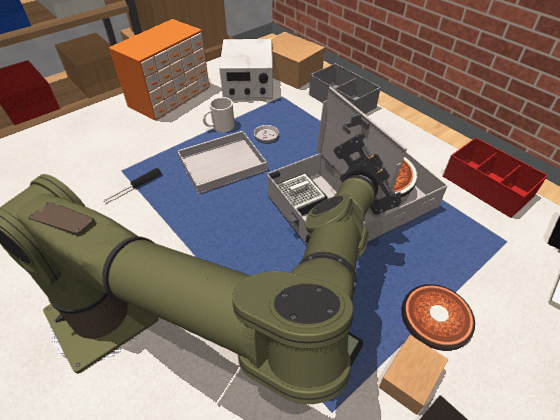

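View pics/i_top.png

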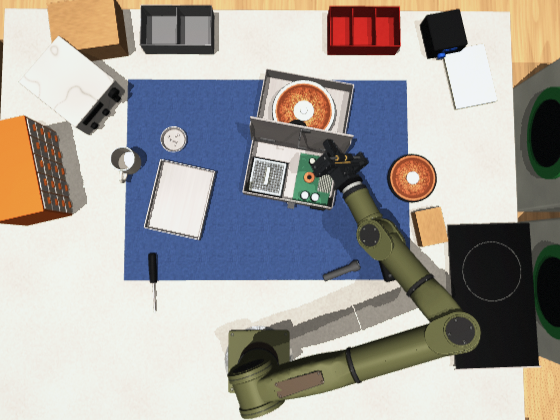

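```bash
python3 - <<'E'
import cv2
from plan import *
a=cv2.imread("pics/i_top.png")
b=cv2.resize(a[145:215,235:325],None,fx=8,fy=8,interpolation=cv2.INTER_CUBIC)
for x0 in(-.01,0,.01):
  F=np.array([[x0+sx*.055,.08+sy*.055,.054] for sx,sy in((1,1),(1,-1),(-1,-1),(-1,1))])
  p=proj("top",w(HOB,F));print(x0,p.round(1).tolist())
p=proj("top",w(HOB,np.array([[sx*.055,.08+sy*.055,.054] for sx,sy in((1,1),(1,-1),(-1,-1),(-1,1))])))
for u,v in p: cv2.circle(b,(int((u-235+.5)*8),int((v-145+.5)*8)),4,(0,0,255),-1)
cv2.imwrite("pics/i2.png",b)
E
```

```text
-0.01 [[254.2, 158.2], [286.3, 164.1], [280.4, 195.9], [248.3, 190.1]]
0 [[254.8, 155.3], [286.8, 161.2], [281.0, 193.0], [248.8, 187.2]]
0.01 [[255.3, 152.5], [287.3, 158.3], [281.5, 190.1], [249.3, 184.3]]
```

View pics/i2.png

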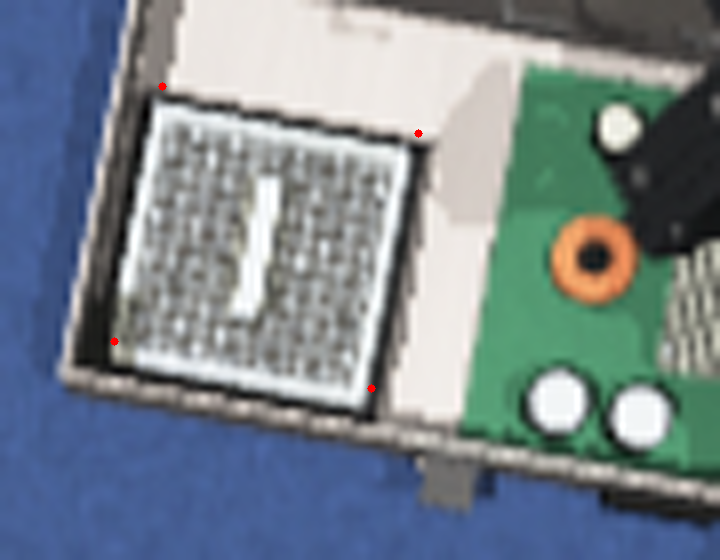

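```bash
python3 - <<'E'
from plan import *
c=px([[157,97],[416,147],[369,408],[111,361]],(235,145),8)
F=np.array([[sx*.055,sy*.055,.054] for sx,sy in((1,1),(1,-1),(-1,-1),(-1,1))])
g=lambda p:(proj("top",w(p,F))-c).ravel()
r=least_squares(g,[.6,0,-.18]);print(r.x,g(r.x).round(1),hobinv([r.x[0],r.x[1],.07]))
G=np.array([[.03,0,.079],[-.03,0,.079]])
cb=px([[270,178],[243,315]],(235,145),8)
g2=lambda p:(proj("top",w(p,G))-cb).ravel()
r2=least_squares(g2,r.x);print(r2.x,g2(r2.x).round(1),hobinv([r2.x[0],r2.x[1],.07]))
E
```

```text
[ 0.62072767 -0.02858941 -0.17983248] [ 0.2  0.7 -0.2  0.3 -0.1 -0.5  0.  -0.4] [-0.00707864  0.07994226  0.07      ]
[ 0.62024958 -0.02596043 -0.19255717] [ 0.  -0.2 -0.   0.2] [-0.00802217  0.08244223  0.07      ]
```

```bash
cat >> plan.py <<'E'
BO=np.r_[box_ if False else BODYD]
def clr2(q):
    p,Rm=FK(q);P=Rm.apply(BODYD)+p
    s,e,w_,t=links(q)
    c,s_=np.cos(HOB[2]),np.sin(HOB[2])
    def H(X): D=X-[HOB[0],HOB[1],0];return np.c_[c*D[:,0]+s_*D[:,1],-s_*D[:,0]+c*D[:,1],X[:,2]]
    arm=np.array([e+(w_-e)*k for k in np.linspace(0,1,15)]+[s+(e-s)*k for k in np.linspace(.3,1,10)])
    # boxes: hood panel, hook
    def dist(X,lo,hi): return np.linalg.norm(np.maximum(np.maximum(lo-X,X-hi),0),axis=1)
    out=[]
    for lo,hi in(((.095,-.155,.1),(.135,.155,.34)),((.04,-.035,.24),(.11,.02,.335)),((-.078,-.152,0),(.35,.152,.102))):
        lo,hi=np.array(lo),np.array(hi)
        out.append(round(min(dist(H(P),lo,hi).min(),dist(H(arm),lo,hi).min()-.07),3))
    return out,round(P[:,2].min(),3),round(arm[:,2].min()-.07,3),p.round(2).tolist()
E
python3 - <<'E'
from plan import *
from rig import robot
qn=robot.get_qpos()
tp=hobinv(robot.get_tool_pos())
qb=myik(hp(*(tp+np.array([-.12*np.cos(PSI),-.12*np.sin(PSI),.0]))),ori(),qn);print(qb.round(2),marg(qb),clr2(qn),clr2(qb))
g=hp(-.0075,.0800,.25)
S=[]
for q in family(g,down(HOB[2]),30): S.append((marg(q)-0.2*abs(q[4]),q))
S.sort(key=lambda s:-s[0])
for m,q in S[:4]: print(round(m,2),q.round(2).tolist(),clr2(q))
qg=myik(g,down(HOB[2]),np.array([.15,.69,-.32,1.54,.25,.95,1.14]));print(qg.round(2).tolist())
W1=np.array([1.2,.7,-1.,2.2,2.6,.6,1.5])
for W in(W1,):
 for a,b in((qn,qb),(qb,W),(W,qg)):
  print('--')
  for t in np.linspace(0,1,9): print(clr2(a+(b-a)*t))
np.savez("q2.npz",qb=qb,W=W1,qg=qg)
E
```

```text
[ 1.47  1.34 -1.27  2.04  3.91  0.14  1.48] 0.098 ([np.float64(0.0), np.float64(0.02), np.float64(0.07)], np.float64(0.171), np.float64(0.241), [0.7, -0.21, 0.24]) ([np.float64(0.077), np.float64(0.112), np.float64(0.107)], np.float64(0.171), np.float64(0.244), [0.6, -0.26, 0.24])
0.85 [0.1, 0.67, -0.23, 1.56, 0.18, 0.93, 1.2] ([np.float64(0.065), np.float64(0.01), np.float64(0.148)], np.float64(0.25), np.float64(0.407), [0.62, -0.03, 0.25])
0.84 [-0.09, 0.67, 0.1, 1.57, -0.08, 0.9, 1.44] ([np.float64(0.065), np.float64(0.01), np.float64(0.148)], np.float64(0.25), np.float64(0.41), [0.62, -0.03, 0.25])
0.83 [0.27, 0.71, -0.55, 1.55, 0.42, 0.99, 0.99] ([np.float64(0.065), np.float64(0.01), np.float64(0.148)], np.float64(0.25), np.float64(0.399), [0.62, -0.03, 0.25])
0.72 [0.32, 0.73, -0.65, 1.55, 0.5, 1.03, 0.92] ([np.float64(0.065), np.float64(0.01), np.float64(0.148)], np.float64(0.25), np.float64(0.396), [0.62, -0.03, 0.25])
[0.15, 0.68, -0.32, 1.56, 0.25, 0.94, 1.14]
--
([np.float64(0.0), np.float64(0.02), np.float64(0.07)], np.float64(0.171), np.float64(0.241), [0.7, -0.21, 0.24]
[... 2373 characters left out ...]
np.float64(0.071), np.float64(0.151), np.float64(0.152)], np.float64(0.253), np.float64(0.4), [0.6, -0.36, 0.27])
([np.float64(0.057), np.float64(0.11), np.float64(0.151)], np.float64(0.243), np.float64(0.401), [0.6, -0.33, 0.25])
([np.float64(0.039), np.float64(0.062), np.float64(0.133)], np.float64(0.234), np.float64(0.402), [0.6, -0.28, 0.24])
([np.float64(0.03), np.float64(0.022), np.float64(0.128)], np.float64(0.23), np.float64(0.403), [0.6, -0.21, 0.24])
([np.float64(0.046), np.float64(0.003), np.float64(0.133)], np.float64(0.235), np.float64(0.404), [0.61, -0.13, 0.24])
([np.float64(0.065), np.float64(0.01), np.float64(0.148)], np.float64(0.25), np.float64(0.405), [0.62, -0.03, 0.25])
```

```bash
python3 - <<'E'
from plan import *
from rig import robot
Q=np.load("q2.npz")
q2=myik(hp(-.13,.07,.22),down(HOB[2]),Q["qg"]);print(q2.round(2).tolist(),marg(q2))
ok=True
for t in np.linspace(0,1,9):
    c=clr2(Q["W"]+(q2-Q["W"])*t);print(c); ok&=min(c[0])>.03
tp=hobinv(robot.get_tool_pos())
if ok:
    robot.move_linear(hp(*(tp+np.array([-.12*np.cos(PSI),-.12*np.sin(PSI),.0]))),v=.12)
    print(robot.get_time_s(),robot.get_qpos().round(2),hf(robot.get_wrist_force()).round(1))
    robot.move_j(Q["W"]);robot.move_j(q2);print(robot.get_time_s())
    robot.ungrasp();print(robot.get_time_s(),robot.get_opening(),hobinv(robot.get_tool_pos()))
    np.savez("pose_k.npz",tp=robot.get_tool_pos(),tr=robot.get_ee_rot())
    snap(robot,"k",("side","wrist"))
E
```

```text
[0.17, 0.57, -0.36, 1.96, 0.31, 0.67, 1.01] 0.603
([np.float64(0.11), np.float64(0.154), np.float64(0.204)], np.float64(0.282), np.float64(0.398), [0.58, -0.35, 0.33])
([np.float64(0.091), np.float64(0.147), np.float64(0.172)], np.float64(0.261), np.float64(0.4), [0.58, -0.34, 0.29])
([np.float64(0.071), np.float64(0.143), np.float64(0.151)], np.float64(0.248), np.float64(0.403), [0.57, -0.33, 0.26])
([np.float64(0.066), np.float64(0.133), np.float64(0.137)], np.float64(0.234), np.float64(0.405), [0.55, -0.3, 0.24])
([np.float64(0.075), np.float64(0.119), np.float64(0.118)], np.float64(0.22), np.float64(0.407), [0.54, -0.26, 0.23])
([np.float64(0.094), np.float64(0.104), np.float64(0.109)], np.float64(0.211), np.float64(0.41), [0.53, -0.22, 0.22])
([np.float64(0.121), np.float64(0.097), np.float64(0.107)], np.float64(0.208), np.float64(0.412), [0.51, -0.16, 0.21])
([np.float64(0.153), np.float64(0.106), np.float64(0.113)], np.float64(0.211), np.float64(0.414), [0.5, -0.09, 0.21])
([np.float64(0.187), np.float64(0.132), np.float64(0.126)], np.float64(0.22), np.float64(0.416), [0.5, -0.02, 0.22])
22.6917 [ 1.47  1.36 -1.31  2.04  3.68  0.11  1.71] [ 0.9  1.1 -0.1]
25.6833
27.0083 0.0880615204363453 [-0.12998791  0.06999061  0.21999563]
```

View pics/k_wrist.png

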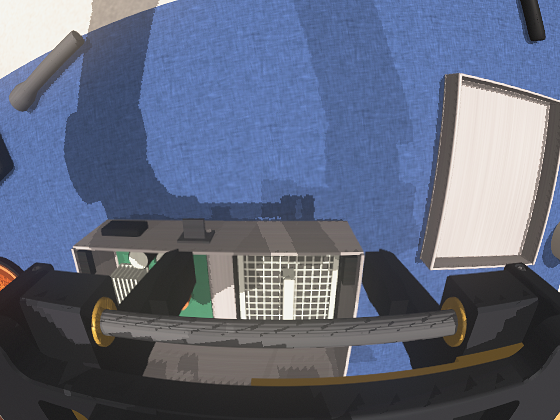

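View pics/k_side.png

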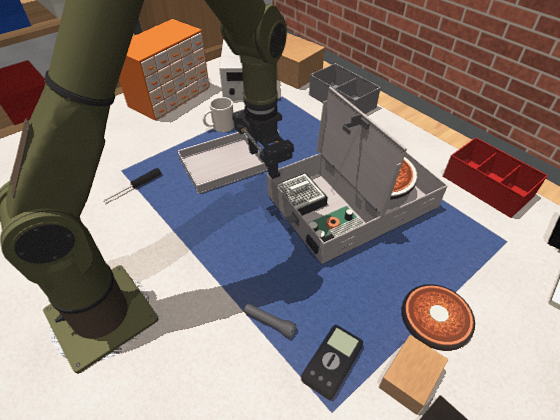

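```bash
python3 - <<'E'
from plan import *
k=np.load("pose_k.npz");a=cv2.imread("pics/k_wrist.png")
b=cv2.resize(a[200:340,60:400],None,fx=2.3,fy=2.3,interpolation=cv2.INTER_CUBIC)
def dr(P,c):
    for u,v in pwrist(np.array(P),k["tp"],k["tr"]): cv2.circle(b,(int((u-60+.5)*2.3),int((v-200+.5)*2.3)),3,c,-1)
dr([[x,.08+y,.079] for x in(-.0375,.0225) for y in(-.006,.006)],(0,0,255))
dr([[-.076,y,.096] for y in(-.15,.15)],(0,255,0))
dr([[-.0625,.08+y,.054] for y in(-.055,.055)],(255,0,0))
cv2.imwrite("pics/k2.png",b)
E
```

```text
(no output)
```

View pics/k2.png

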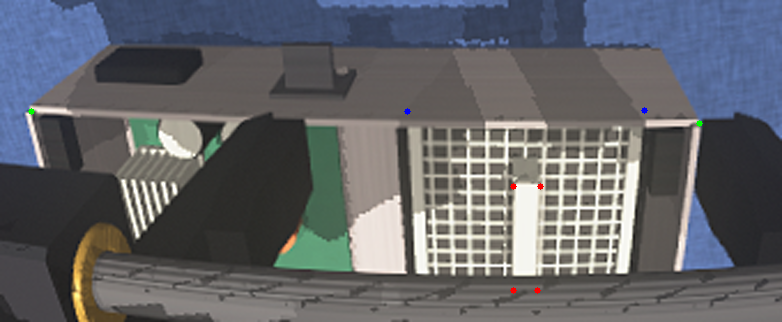

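```bash
python3 - <<'E'
from plan import *
from rig import robot
robot.move_linear(hp(-.0075,.08,.17),v=.2)
robot.move_linear(hp(-.0075,.08,.09),v=.15)
print(hf(robot.get_wrist_force()).round(1))
robot.move_linear(hp(-.0075,.08,.066),v=.06)
print(hobinv(robot.get_tool_pos()).round(4),hf(robot.get_wrist_force()).round(1),robot.get_time_s())
robot.gripper_close();print(robot.get_opening(),hf(robot.get_wrist_force()).round(1),robot.get_time_s())
robot.move_linear(hp(-.0075,.08,.076),v=.05)
print(robot.get_opening(),hf(robot.get_wrist_force()).round(1))
snap(robot,"l",("wrist",))
E
```

```text
[0.5 0.6 0.6]
[-0.0077  0.08    0.0657] [0.2 0.5 0.3] 29.1583
0.011475910181458552 [ 0.1 -0.3 -0.6] 30.3
0.011541134909441288 [-0.2 -0.  -2.2]
```

View pics/l_wrist.png

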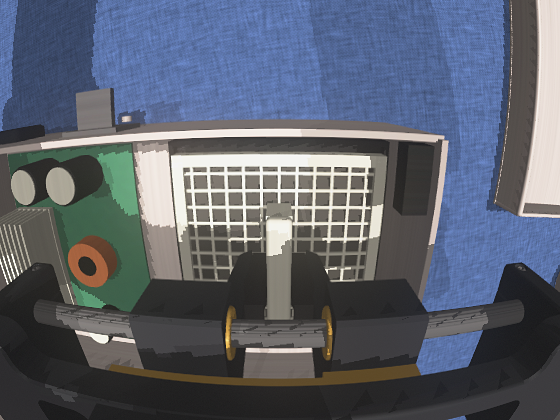

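```bash
python3 - <<'E'
from plan import *
from rig import robot
robot.move_linear(hp(-.0075,.08,.16),v=.15)
print(robot.get_opening(),hf(robot.get_wrist_force()).round(1))
T=np.array([.5467,.268,0]);o=down(TRAY[2])
robot.move_linear(T+[0,0,.16],o,v=.2);print(robot.get_time_s(),robot.get_opening())
robot.move_linear(T+[0,0,.05],v=.15)
snap(robot,"m",("side","top"))
print(robot.get_time_s())
E
```

```text
0.011295100056424073 [ 0.1 -0.1 -1.7]
33.0833 0.011490386748055983
34.0667
```

View pics/m_side.png

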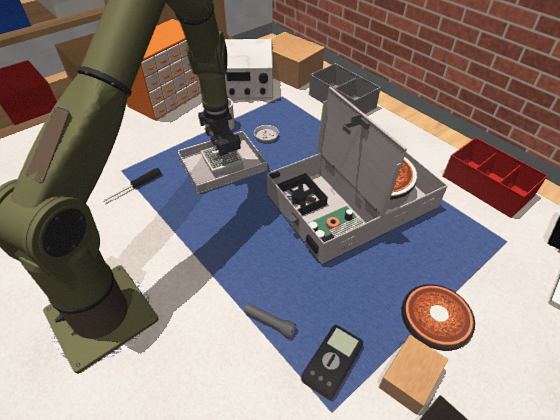

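Filter held level above the tray, with the fan exposed in the bay and the hood upright. Now I'll lower it slowly until it touches the floor.

```bash
python3 - <<'E'
from plan import *
from rig import robot
T=np.array([.5467,.268,0])
f0=np.mean([robot.get_wrist_force() for _ in range(3)],0)
robot.move_linear(T+[0,0,.030],v=.06)
for z in np.arange(.0285,.0225,-.001):
    robot.move_linear(T+[0,0,z],v=.02)
    f=np.mean([robot.get_wrist_force() for _ in range(3)],0)-f0;print(round(z,4),f.round(2))
    if f[2]>2.5: break
robot.ungrasp();print(robot.get_opening(),robot.get_time_s())
robot.move_linear(T+[0,0,.20],v=.15);print(robot.get_wrist_force().round(1))
p=robot.get_tool_pos(); robot.move_linear(p+[-.1,.05,.06],v=.25)
snap(robot,"n");print(robot.get_time_s())
a=cv2.imread("pics/n_side.png")[110:280,160:460];cv2.imwrite("pics/n2.png",cv2.resize(a,None,fx=2.6,fy=2.6,interpolation=cv2.INTER_CUBIC))
E
```

```text
0.0285 [0.21 0.05 0.84]
0.0275 [ 0.2   0.2  -0.01]
0.0265 [-0.55  0.65 -0.78]
0.0255 [-0.52  0.24  0.22]
0.0245 [-1.46 -0.53  5.87]
0.08829890081801026 36.9917
[-0.8 -0.2 -0.7]
39.1167
```

View pics/n2.png

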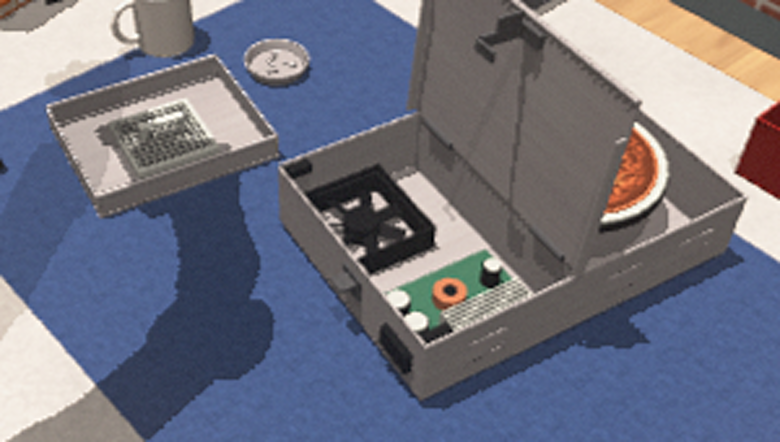

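View pics/n_top.png

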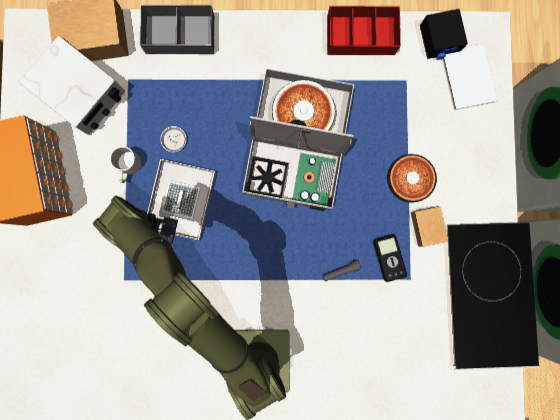

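View pics/n_wrist.png

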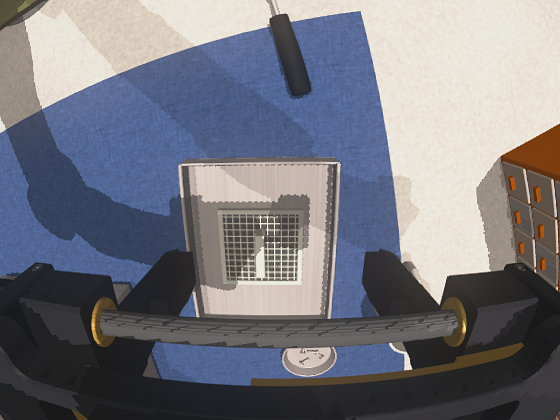

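```bash
python3 - <<'E'
from plan import *
b=[]
for cam,(r0,r1,c0,c1),s in(("top",(100,165,235,370),5),("side",(70,240,290,430),3)):
    a=cv2.imread(f"pics/n_{cam}.png")
    z=cv2.resize(a[r0:r1,c0:c1],None,fx=s,fy=s,interpolation=cv2.INTER_CUBIC)
    for th,c in((1.55,(0,0,255)),(1.50,(0,255,0))):
        ph=th+.075
        P=w(HOB,np.array([[.11-.22*np.cos(ph),y,.103+.22*np.sin(ph)] for y in(-.153,.153)]))
        for u,v in proj(cam,P): cv2.circle(z,(int((u-c0+.5)*s),int((v-r0+.5)*s)),3,c,-1)
    z=cv2.copyMakeBorder(z,0,0,0,max(0,700-z.shape[1]),cv2.BORDER_CONSTANT)
    b.append(z[:,:700])
o=np.vstack(b);o=o[:840];o=cv2.resize(o,None,fx=.7,fy=.7);print(o.shape);cv2.imwrite("pics/n3.png",o)
E
```

```text
(584, 490, 3)
```

View pics/n3.png

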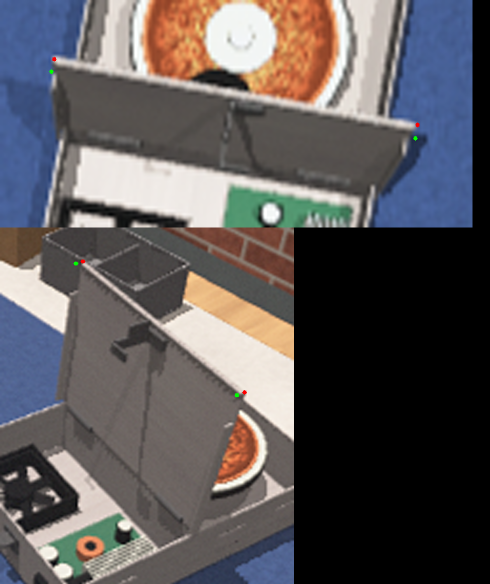

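The hood edge coincides with the 1.55 rad marks (red) in both views, so it is fully open. The filter is flat in the tray with its grip up, and I see no bystander out of place. Handing in.

```bash
python3 - <<'E'
from rig import robot
print(robot.get_time_s(),robot.get_wrist_force().round(1)); print(robot.sign_off())
E
```

```text
39.1167 [0.  0.9 0.2]
the job is handed in; nothing more can be done
None
```

The hood is fully open and the grease filter lies flat, grip upwards, on the floor of the parts tray. I handed the job in at 39.1 s of the 61 s allowed.

- **Catch:** I pushed the tongue about 11 mm to the left with the closed fingers, at up to about 4 N. The hood then lifted past the keeper at a steady 5–6 N, so nothing was forced.
- **Hood:** I swung it to its stop, where the force rose to about 18 N, then drew back past the hook. In the last top and side pictures its edge matches the 1.55 rad position.
- **Filter:** I gripped it by its bar and lowered it until it touched the tray floor at about 6 N, then released it. The last pictures show it inside the tray, flat, clear of the walls and with the grip up.
- **Other things:** In the last pictures nothing else on the bench appears moved. The raised hood half hides the tape on the coil, so I could only partly see it. The wrist force at hand-in was about zero.
- **Disagreements:**
  - The catch tongue met the fingers about 3 mm further left than I had worked out, so I set the push from the point where the force showed contact.
  - During most of the swing the wrist force read nearly zero, less than a stiff hinge should give. The contact at the stop and the final pictures settled that the hood is open.

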